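# Put the lathe tooling back in its nests

### The arm

A 6-joint arm with a two-finger parallel gripper is mounted at the origin on the work surface. World frame = base frame: x ahead of the robot, y to its left, z up, the work surface at z = 0. Lengths are in m, angles in degrees, forces in N, time in s.
With the tool pointing down it reaches from about 0.35 to 0.875 m from the base axis. Payload 4.2 kg.
Tool frame: the origin (TCP) lies midway between the tips of the shut fingers; the grasp point (between the pads) lies 19 mm behind it; z points along the fingers, y is the line along which they close (so a half turn about z gives the same grasp; the last joint's range is limited). The gripper opens to 87 mm and grips with 3 to 60 N. Pads are 19 mm wide; open, the fingers measure 117 mm over their backs; the gripper's body (75 mm by 190 mm) begins 51 mm behind the grasp point.
Start: joints at [-55.944, 22.042, 0.453, 0, -68.411, -14.817], TCP at [0.206, -0.59, 0.201] pointing down, gripper open.
Joint ranges: [-179.83, 179.83], [-69.29, 118.12], [-61.27, 80.66], [-181.25, 117.63], [-171.15, -9.14], [-177.46, 177.46]. Speed limits (degrees/s): [159.86, 159.86, 180, 180, 180, 180].

### API

Orientations are given as a 3x3 rotation matrix whose columns are the frame's x, y, z axes.
In Python, from station import sense, capture, camera_params, finish_job gives the robot as it stands.
- The arm moves only by the tool drive_tool, never from a script. Its argument "rows" is a list of rows, each an object of numbers: "tx", "ty", "tz": the shift along the tool's x, y, z in cm; "ax", "ay", "az": the turn, a rotation vector about the tool's x, y, z in rad; "claw": the finger opening in cm, from 0 to 8.7. In form: [{"tx": .., "ty": .., "tz": .., "ax": .., "ay": .., "az": .., "claw": ..}, ...]. A call has 1 to 10 rows; each row shifts and turns the commanded pose from where the row before left it, along the tool's axes as they then stand; what a row does not reach is not made up. A row lasts 1/12 s, in which the tool goes at most 41.7 mm and 7.16 degrees, less where a joint would pass 70% of its speed; a pose out of reach is approached as far as the arm can. A call with a gripper value outside its range is refused whole. The fingers move at their own pace and stop on an object; the grip force is fixed at half the most. Time passes only in rows, so rows that do not move let the fingers close. It gives the time, the measured TCP pose, the force, the opening and the grip force at its end, in the units of the state.
- sense(): the state, without advancing time (a new reading comes with each control period).
- capture(name): name is "scene" or "top"; returns (picture, depth): 400x640x3 uint8, red, green, blue; 400x640 float32, m along the optical axis (not along the pixel's ray), 0 where there is no reading.
- camera_params(name): a dict with "intrinsics" (3x3 intrinsics, pixels), "R" (3x3) and "t" (3): a world point X has camera coordinates R X + t. Camera axes: x right, y down, z forward; pixel columns grow to the right and rows downward; lengths in m; the calibration is good to about 2 mm. A picture is of the moment at which its call begins. camera_params takes no time and is no camera call.
- finish_job(): hands the job in; it is judged then, once.
The state is a dict: "time_s": time; "joints": joint angles; "joint_velocities": joint speeds; "effort": joint torques, N m; "tcp_pos": TCP position; "ee_rot": TCP orientation; "wrist_force": force on the tool from outside, world axes, zero at the start; "moment": the same for the moment, N m; "gripper_width": opening from 0.0 (shut) to 1.0 (fully open); "gripper_force": force on a finger pad.
Only numpy, scipy, OpenCV 4.12 (cv2) and the standard library are available. Lean on these libraries where they do the work, as an engineer would, in place of code of your own. Each camera call takes 0.05 s, during which the arm holds its last target. There are 200 camera calls.

### The job

The lathe job is finished: put the four tools lying on the bench mat back into the open steel tray, each seated flat at the bottom of the nest whose recess is shaped and sized for it - the large sleeve, the small sleeve, the square-flanged collet holder, and the turning tool with its head in the widened end. Set them down rather than dropping them, upright as they stand now, and leave the little box of inserts on the mat where it is.

Things in the scene. Friction and masses are not known exactly. Their poses are not given: they have to be found in the camera images.
- large_sleeve: Larger of two bright steel sleeves, standing on its flange: flange 60 mm diameter, 8 mm thick, at the bottom; barrel 46 mm diameter above it; through bore 32 mm; 55 mm tall; 0.42 kg. Origin: centre of its underside, z up. Stands on the 4 mm bench mat, about 140 mm from its neighbours.
- small_sleeve: Smaller of two bright steel sleeves, standing on its flange: flange 42 mm diameter, 8 mm thick, at the bottom; barrel 30 mm diameter above it; through bore 16 mm; 45 mm tall; 0.21 kg. Origin: centre of its underside, z up. Stands on the 4 mm bench mat, about 140 mm from its neighbours.
- square_holder: Black collet holder: square flange 56 x 56 x 12 mm at the bottom (sides along its x and y; any quarter turn fits), round barrel 36 mm diameter up to 40 mm, round nut 42 mm diameter from 40 to 60 mm (the top), brass nozzle on the flange at +x up to 22 mm; 0.55 kg; any yaw. Origin: centre of its underside, z up. Stands on the 4 mm bench mat, about 140 mm from its neighbours.
- turning_tool: Dark steel turning tool lying on the mat, 100 mm long, 16 mm high: shank 16 mm wide along its x; head at the +x end (x 32 to 50 mm, y -8 to +14 mm) with clamp and insert 4 mm higher; 0.21 kg. Origin: mid-length, on the shank's centre line, on the underside; x to the head, z up. Its x is within about 1 rad of nest_tool's.
- turning_tool_head (a point): Centre of the turning tool's head, at (41, 3, 8) mm in the tool's frame: tells which end is the head.
- nest_large_round: Fixed dark plastic module, 126 (its x) x 90 (y) x 16 mm high, on the 4 mm floor of the steel tray. In its top a light-floored recess 8 mm deep (floor 8 mm above the underside): round, 72 mm diameter, central, for the large sleeve. Origin: centre of the module's underside. Tray: open, grey, 300 x 236 mm outside, walls to 40 mm above the bench, 28 mm high divider across the middle.
- nest_small_round: Fixed dark plastic module, 126 (its x) x 90 (y) x 16 mm high, on the 4 mm floor of the steel tray. In its top a light-floored recess 8 mm deep (floor 8 mm above the underside): round, 54 mm diameter, central, for the small sleeve. Origin: centre of the module's underside. The modules stand 2 x 2, about 140 mm apart along x and 105 along y, in any arrangement.
- nest_square: Fixed dark plastic module, 126 (its x) x 90 (y) x 16 mm high, on the 4 mm floor of the steel tray. In its top a light-floored recess 8 mm deep (floor 8 mm above the underside): square, 68 x 68 mm, sides along its x and y, central, for the square flange. Origin: centre of the module's underside.
- nest_tool: As the other modules; recess 8 mm deep in the turning tool's outline plus 5 mm all round: x -55 to 55, y -13 to 13 mm, widened to y = 19 for the head from x = 25 to 55. A finger channel as deep, x -20 to 20 mm, crosses the module's whole width; the seated shank stands 8 mm above the module. Origin: centre of the module's underside; x to the head end.
- insert_box: Bystander: small flat clear box of inserts, 40 x 28 x 14 mm, loose, 90 g, in the middle of the mat between the four tools. Origin: centre of its underside. To be left where it is.
There are look-alikes about, which are no part of the job. Of the things that look like the turning_tool, the smallest one is meant.

How it is judged:
By the outcome, as a careful person would: the job done as asked, in the order asked, and still so for the second after the job is handed in, with the robot touching nothing.
It also fails if it takes over 99 s, if anything falls off the work surface, if the arm or the gripper's body presses on something with over 40 N, if the wrist force passes 120 N, or if a joint passes its speed limit or range.

## Working session

There is one attempt and no reset: what is moved stays moved. The work goes in short steps, Python scripts to look and compute and a tool call to move; the robot and the scene stay as the last step left them, time stands still between calls to the robot, and variables do not carry over. Pictures are saved under pics/ and viewed, at most 14 in all, crops included, and the job is handed in when it is done.

Besides the shell and the picture viewer there is one more tool, called after "Call:" by a JSON object that holds its "fn" and its "kwargs", one argument or row to a line. drive_tool: Moves the arm, as the interface text tells. Its arguments: {"type":"object","properties":{"rows":{"type":"array"}},"required":["rows"]}

```bash
mkdir -p pics; ls
python3 - <<'E'
from station import *
import cv2,numpy as np
s=sense();print(s['time_s'],s['tcp_pos'],np.round(s['ee_rot'],3),s['gripper_width'])
for n in('top','scene'):
    p,d=capture(n);np.savez(f'{n}0.npz',p=p,d=d);cv2.imwrite(f'pics/{n}0.png',p[:,:,::-1]);c=camera_params(n);print(n,c['intrinsics'],np.round(c['R'],3),c['t'])
E
```

```text
pics
0.0 [ 0.20575456 -0.58946388  0.20005739] [[-0.944 -0.329 -0.001]
 [-0.329  0.944  0.002]
 [ 0.     0.002 -1.   ]] 1.0012428378442344
top [[505.34354729   0.         318.27293238]
 [  0.         505.34354729 197.73970191]
 [  0.           0.           1.        ]] [[-0.015 -1.     0.002]
 [-0.975  0.015 -0.221]
 [ 0.221 -0.005 -0.975]] [0.09175373 0.57728627 1.11445823]
scene [[497.5226232    0.         323.4888777 ]
 [  0.         497.5226232  197.05923158]
 [  0.           0.           1.        ]] [[-0.488  0.873  0.007]
 [ 0.569  0.324 -0.756]
 [-0.662 -0.366 -0.655]] [ 0.20021208 -0.28410124  1.59991027]
```

View pics/top0.png

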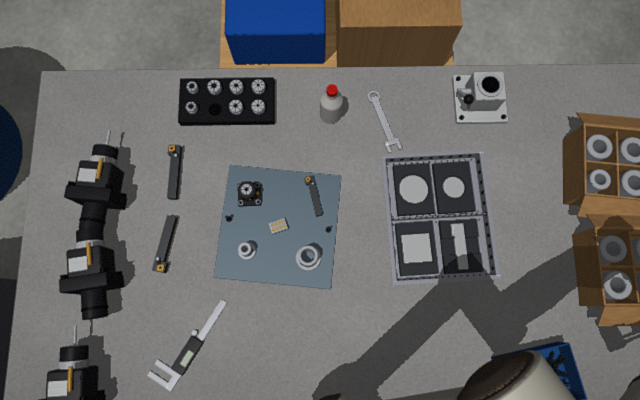

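View pics/scene0.png

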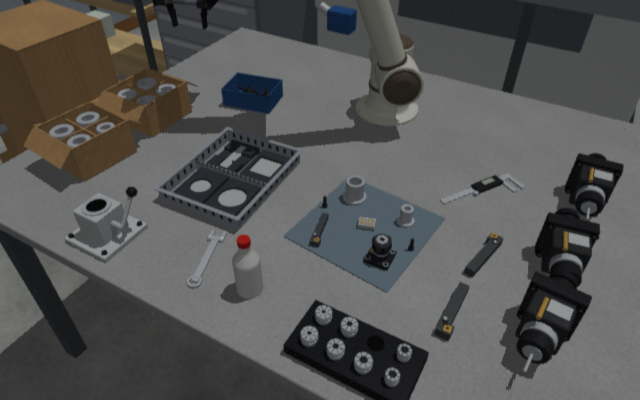

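The top view shows the mat at (280,228) with the square holder (250,192), turning tool (315,195), small sleeve (246,250) and large sleeve (308,257). The tray is at (440,218), with nests large round (413,188), small round (454,187), square (417,248) and tool (460,245). The two larger turning tools, at (175,172) and (166,243), are off the mat and are decoys.

```bash
cat > h.py <<'E'
from station import *
import cv2,numpy as np
def cloud(n,d):
    c=camera_params(n);K=np.array(c['intrinsics']);R=np.array(c['R']);t=np.array(c['t'])
    v,u=np.mgrid[:400,:640]
    P=np.stack([(u-K[0,2])/K[0,0]*d,(v-K[1,2])/K[1,1]*d,d],-1)
    return (P-t)@R      # R^T (P-t)
def topixel(n,X):
    c=camera_params(n);K=np.array(c['intrinsics']);q=np.array(c['R'])@np.array(X)+np.array(c['t']);q=K@q;return q[:2]/q[2]
E
python3 - <<'E'
from h import *
z=np.load('top0.npz');W=cloud('top',z['d']);p=z['p']
Z=W[:,:,2]
for u,v in[(345,230),(230,270),(225,240),(285,260),(413,188),(454,187),(417,248),(460,245),(433,190),(432,162),(278,226)]:
    print((u,v),np.round(W[v-1:v+2,u-1:u+2].reshape(-1,3).mean(0),4))
def blobs(m,name):
    n,l,s,c=cv2.connectedComponentsWithStats(m.astype(np.uint8))
    for i in range(1,n):
        if s[i,4]>30:
            q=W[l==i];r=cv2.minAreaRect(q[:,:2].astype(np.float32))
            print(name,'px',np.round(c[i]),'n',s[i,4],'ctr',np.round(r[0],4),'size',np.round(r[1],4),'ang',round(r[2],1),'z',np.round([q[:,2].min(),np.median(q[:,2]),q[:,2].max()],4))
box=np.zeros(Z.shape,bool);box[165:290,213:342]=1
blobs(box&(Z>0.011),'mat')
blobs(box&(Z>0.045),'mat-high')
g=p.astype(int).min(2);box[:]=0;box[155:283,385:497]=1
blobs(box&(g>150),'light')
c=np.hstack([cv2.resize(p[150:290,380:500],None,fx=3.3,fy=3.3,interpolation=cv2.INTER_CUBIC),cv2.resize(p[160:300,212:342],None,fx=3.3,fy=3.3,interpolation=cv2.INTER_CUBIC)[:462]])
print(c.shape)
cv2.imwrite('pics/crop0.png',cv2.convertScaleAbs(c[:,:800],alpha=1.6)[:,:,::-1])
E
```

```text
(345, 230) [ 0.5119  0.0189 -0.    ]
(230, 270) [0.4191 0.2948 0.0063]
(225, 240) [0.4913 0.3088 0.0046]
(285, 260) [0.441  0.1644 0.0047]
(413, 188) [ 0.6112 -0.1497  0.0132]
(454, 187) [ 0.6122 -0.2503  0.0133]
(417, 248) [ 0.4638 -0.1508  0.0132]
(460, 245) [ 0.4529 -0.2159  0.1464]
(433, 190) [ 0.5737 -0.1669  0.1448]
(432, 162) [ 0.6386 -0.1698  0.1422]
(278, 226) [0.521  0.1802 0.019 ]
mat px [314. 194.] n 298 ctr [0.4828 0.0841] size [0.3279 0.0364] ang 4.7 z [0.0116 0.021  1.2144]
mat px [249. 193.] n 545 ctr [0.4701 0.1935] size [0.3626 0.0711] ang 23.4 z [0.0112 0.0501 1.2144]
mat px [278. 225.] n 200 ctr [0.4239 0.1461] size [0.2377 0.0395] ang 18.9 z [0.0115 0.0189 1.2144]
mat px [246. 250.] n 215 ctr [0.4047 0.1728] size [0.2379 0.0421] ang 54.1 z [0.0111 0.041  1.2144]
mat px [308. 257.] n 354 ctr [0.3987 0.1124] size [0.0575 0.1581] ang 86.3 z [0.011  0.051  1.2144]
mat-high px [247. 190.] n 276 ctr [0.4719 0.172 ] size [0.3496 0.0413] ang 31.2 z [0.046  0.0643 1.2144]
mat-high px [244. 248.] n 98 ctr [0.3915 0.1825] size [0.2364 0.029 ] ang 44.9 z [0.0453 0.0499 1.2144]
mat-high px [308. 255.] n 186 ctr [0.4464 0.1096] size [0.0435 0.0459] ang 89.1 z [0.0453 0.0591 0.0663]
light px [413. 189.] n 579 ctr [ 0.4685 -0.054 ] size [0.0676 0.4094] ang 55.9 z [0.0066 0.0131 1.2144]
light px [453. 187.] n 303 ctr [ 0.4652 -0.0964] size [0.0479 0.471 ] ang 44.2 z [0.006  0.0127 1.2144]
light px [459. 239.] n 310 ctr [ 0.3933 -0.1026] size [0.0733 0.4049] ang 31.7 z [0.0068 0.0132 1.2144]
light px [416. 248.] n 741 ctr [ 0.4184 -0.0405] size [0.0823 0.317 ] ang 23.3 z [0.0065 0.0133 1.2144]
(462, 825, 3)
```

View pics/crop0.png

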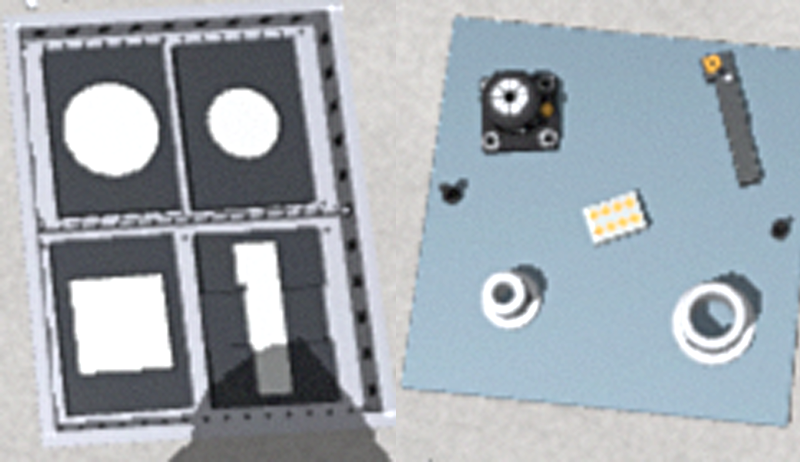

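The crop shows the nests: large round top left, small round top right, square bottom left. The tool nest is bottom right, with its wide head end at the far end and widened to the left. The turning tool's orange head is at its far end too. Next I'll fit silhouette models to these.

```bash
cat >> h.py <<'E'
from scipy.optimize import minimize
def disc(d): a=np.linspace(0,2*np.pi,48,endpoint=False);return d/2*np.c_[np.cos(a),np.sin(a)]
def rect(x0,x1,y0,y1): return np.array([[x0,y0],[x1,y0],[x1,y1],[x0,y1]])
TOOL=[(rect(-.05,.05,-.008,.008)),(rect(.032,.05,-.008,.014))]
NT=np.array([[-.055,-.013],[.055,-.013],[.055,.019],[.025,.019],[.025,.013],[-.055,.013]])
S=4
def rast(n,polys,pose):
    c=camera_params(n);K,R,t=[np.array(c[k]) for k in('intrinsics','R','t')]
    ca,sa=np.cos(pose[2]),np.sin(pose[2]);M=np.zeros((400*S,640*S),np.uint8)
    def pr(poly,z):
        X=np.c_[poly@np.array([[ca,sa],[-sa,ca]])+pose[:2],np.full(len(poly),z)]
        q=(X@R.T+t)@K.T;return (q[:,:2]/q[:,2:]+.5)*S-.5
    for poly,z0,z1 in polys:   # convex prism
        h=cv2.convexHull(np.vstack([pr(poly,z0),pr(poly,z1)]).astype(np.float32))[:,0]
        cv2.fillPoly(M,[np.round(h*16).astype(np.int32)],1,shift=4)
    return M
def recess(n,parts,pose):  # visible floor: floor outline seen through the rim
    a=rast(n,[(p,.012,.012) for p in parts],pose);b=rast(n,[(p,.020,.020) for p in parts],pose);return a&b
def fit(n,mask,f,p0,yaw):
    big=cv2.resize(mask.astype(np.float32),None,fx=S,fy=S,interpolation=cv2.INTER_LINEAR)>.5
    def cost(q):
        m=f(n,[q[0],q[1],q[2] if yaw else 0])>0;return 1-(m&big).sum()/(m|big).sum()
    best=None
    for dy in([-.2,0,.2] if yaw else [0]):
        x=np.array([p0[0],p0[1]]+([p0[2]+dy] if yaw else []))
        sim=np.vstack([x]+[x+np.eye(len(x))[i]*([.006,.006,.15][i]) for i in range(len(x))])
        r=minimize(cost,x,method='Nelder-Mead',options=dict(initial_simplex=sim,xatol=1e-4,fatol=1e-4,maxiter=150))
        if best is None or r.fun<best.fun:best=r
    return best
OBJ=lambda parts:(lambda n,q:rast(n,parts,q))
REC=lambda parts:(lambda n,q:recess(n,parts,q))
M0=.012
MODELS=dict(large_sleeve=(OBJ([(disc(.060),M0,M0),(disc(.046),M0,.059)]),0),
 small_sleeve=(OBJ([(disc(.042),M0,M0),(disc(.030),M0,.049)]),0),
 square_holder=(OBJ([(rect(-.028,.028,-.028,.028),M0,.016),(disc(.036),M0,.045),(disc(.042),.044,.064)]),1),
 turning_tool=(OBJ([(TOOL[0],M0,.020),(TOOL[1],M0,.022)]),1),
 nest_large_round=(REC([disc(.072)]),0),nest_small_round=(REC([disc(.054)]),0),
 nest_square=(REC([rect(-.034,.034,-.034,.034)]),1),
 nest_tool=(REC([rect(-.055,.055,-.013,.013),rect(.025,.055,-.013,.019)]),1))
def comp(m,uv,r=6):
    n,l=cv2.connectedComponents(m.astype(np.uint8));u,v=np.round(uv).astype(int)
    w=l[v-r:v+r+1,u-r:u+r+1];w=w[w>0];return l==np.bincount(w).argmax()
E
cat > m.py <<'E'
from h import *
G=dict(large_sleeve=(.445,.11,0),small_sleeve=(.457,.25,0),square_holder=(.596,.25,-.1),turning_tool=(.59,.09,.2),
 nest_large_round=(.611,-.15,0),nest_small_round=(.612,-.25,0),nest_square=(.464,-.15,0),nest_tool=(.48,-.256,0.05))
for n in('top','scene'):
    z=np.load(n+'0.npz');d=z['d'];W=cloud(n,d);g=z['p'].astype(int).min(2)
    for k,(f,yaw) in MODELS.items():
        p0=G[k];isn=k[:4]=='nest'
        m=(g>(150 if n=='top' else 120)) if isn else (W[:,:,2]>M0)&(W[:,:,2]<.08)&(d>0)
        m=cv2.medianBlur(m.astype(np.uint8),3)
        m=comp(m,topixel(n,[*p0[:2],.012 if isn else .02]))
        r=fit(n,m,f,p0,yaw);print(n,k,np.round(r.x,4),'1-IoU',round(r.fun,3),m.sum())
E
python3 m.py
```

```text
top large_sleeve [0.447  0.1094] 1-IoU 0.342 335
top small_sleeve [0.4659 0.2556] 1-IoU 0.185 208
top square_holder [0.6028 0.2514 0.0198] 1-IoU 0.045 536
top turning_tool [0.5961 0.0921 0.2228] 1-IoU 0.088 290
top nest_large_round [ 0.6086 -0.1501] 1-IoU 0.097 579
top nest_small_round [ 0.612  -0.2487] 1-IoU 0.139 302
top nest_square [ 0.4649 -0.149   0.076 ] 1-IoU 0.074 737
top nest_tool [ 0.4675 -0.2533  0.0116] 1-IoU 0.373 312
scene large_sleeve [0.4431 0.1079] 1-IoU 0.141 452
scene small_sleeve [0.4643 0.2545] 1-IoU 0.148 254
scene square_holder [0.6033 0.2511 0.0366] 1-IoU 0.064 710
scene turning_tool [0.5949 0.0916 0.2129] 1-IoU 0.079 267
scene nest_large_round [ 0.6079 -0.1514] 1-IoU 0.112 322
scene nest_small_round [ 0.6113 -0.2502] 1-IoU 0.167 145Traceback (most recent call last):
  File "m.py", line 11, in <module>
    r=fit(n,m,f,p0,yaw);print(n,k,np.round(r.x,4),'1-IoU',round(r.fun,3),m.sum())
  File "h.py", line 36, in fit
    r=minimize(cost,x,method='Nelder-Mead',options=dict(initial_simplex=sim,xatol=1e-4,fatol=1e-4,maxiter=150))
    res = _minimize_neldermead(fun, x0, args, callback, bounds=bounds,
                               **options)
    fxr = func(xr)
    fx = function(np.copy(x), *(wrapper_args + args))
  File "h.py", line 31, in cost
    m=f(n,[q[0],q[1],q[2] if yaw else 0])>0;return 1-(m&big).sum()/(m|big).sum()
      ~^^^^^^^^^^^^^^^^^^^^^^^^^^^^^^^^^^
  File "h.py", line 40, in <lambda>
    REC=lambda parts:(lambda n,q:recess(n,parts,q))
                                 ~~~~~~^^^^^^^^^^^
  File "h.py", line 27, in recess
    a=rast(n,[(p,.012,.012) for p in parts],pose);b=rast(n,[(p,.020,.020) for p in parts],pose);return a&b
                                                    ~~~~^^^^^^^^^^^^^^^^^^^^^^^^^^^^^^^^^^^^^^^
  File "h.py", line 17, in rast
    c=camera_params(n);K,R,t=[np.array(c[k]) for k in('intrinsics','R','t')]
ValueError: time passes only in moves, steps and waits
```

```bash
sed -i 's/^S=4/_cp=camera_params;_C={n:_cp(n) for n in("top","scene")}\ncamera_params=lambda n:_C[n]\nS=4/; s/^M0=.*/M0=.009/' h.py
python3 - <<'E'
s=open('m.py').read()
s=s.replace("        r=fit","""        if not isn or 'round' in k or 'square' in k:
            cs,_=cv2.findContours(m.astype(np.uint8),0,1);m=cv2.drawContours(np.zeros(m.shape,np.uint8),cs,-1,1,-1)>0
        r=fit""").replace("150 if n=='top' else 120","110 if n=='top' else 100").replace(",m.sum())",",m.sum(),int(f(n,[*r.x,0]).sum()/S/S))")
open('m.py','w').write(s)
E
python3 m.py
```

```text
top large_sleeve [0.4467 0.1096] 1-IoU 0.032 498 505
top small_sleeve [0.4652 0.2559] 1-IoU 0.058 248 254
top square_holder [0.6033 0.2518 0.0408] 1-IoU 0.046 547 559
top turning_tool [0.5948 0.0919 0.2181] 1-IoU 0.088 300 306
top nest_large_round [ 0.609  -0.1497] 1-IoU 0.039 623 641
top nest_small_round [ 0.6122 -0.248 ] 1-IoU 0.048 337 351
top nest_square [ 0.465  -0.1487  0.0567] 1-IoU 0.045 763 793
top nest_tool [ 0.468  -0.2532  0.0167] 1-IoU 0.341 355 504
scene large_sleeve [0.4466 0.1093] 1-IoU 0.05 526 541
scene small_sleeve [0.4642 0.2549] 1-IoU 0.072 292 308
scene square_holder [0.6033 0.2509 0.0443] 1-IoU 0.059 741 777
scene turning_tool [0.5951 0.0917 0.2286] 1-IoU 0.086 281 299
scene nest_large_round [ 0.6082 -0.1511] 1-IoU 0.048 354 363
scene nest_small_round [ 0.6117 -0.2494] 1-IoU 0.066 173 175
scene nest_square [ 0.4639 -0.1508  0.0542] 1-IoU 0.054 319 322
scene nest_tool [ 0.4665 -0.255   0.0113] 1-IoU 0.375 133 169
```

Call:
{"fn": "drive_tool", "kwargs": {
  "rows": [
    {"az": -0.1235, "tz": 0.5},
    {"az": -0.1235, "tz": 0.5},
    {"az": -0.1235, "tz": 0.5},
    {"az": -0.1235, "tz": 0.5},
    {"az": -0.1235, "tz": 0.5},
    {"az": -0.1235, "tz": 0.5},
    {"az": -0.1235, "tz": 0.5},
    {"az": -0.1235, "tz": 0.5},
    {"az": -0.1235, "tz": 0.5},
    {"az": -0.1235, "tz": 0.5}
  ]
}}

```text
invalid input at $.rows[0]: expected keys tx, ty, tz, ax, ay, az, claw
```

Call:
{"fn": "drive_tool", "kwargs": {
  "rows": [
    {"tx": 0, "ty": 0, "tz": 0.5, "ax": 0, "ay": 0, "az": -0.1235, "claw": 8.5},
    {"tx": 0, "ty": 0, "tz": 0.5, "ax": 0, "ay": 0, "az": -0.1235, "claw": 8.5},
    {"tx": 0, "ty": 0, "tz": 0.5, "ax": 0, "ay": 0, "az": -0.1235, "claw": 8.5},
    {"tx": 0, "ty": 0, "tz": 0.5, "ax": 0, "ay": 0, "az": -0.1235, "claw": 8.5},
    {"tx": 0, "ty": 0, "tz": 0.5, "ax": 0, "ay": 0, "az": -0.1235, "claw": 8.5},
    {"tx": 0, "ty": 0, "tz": 0.5, "ax": 0, "ay": 0, "az": -0.1235, "claw": 8.5},
    {"tx": 0, "ty": 0, "tz": 0.5, "ax": 0, "ay": 0, "az": -0.1235, "claw": 8.5},
    {"tx": 0, "ty": 0, "tz": 0.5, "ax": 0, "ay": 0, "az": -0.1235, "claw": 8.5},
    {"tx": 0, "ty": 0, "tz": 0.5, "ax": 0, "ay": 0, "az": -0.1235, "claw": 8.5},
    {"tx": 0, "ty": 0, "tz": 0.5, "ax": 0, "ay": 0, "az": -0.1235, "claw": 8.5}
  ]
}}

```text
time_s: 0.93
tcp_pos: [0.2058, -0.5897, 0.1503]
ee_rot: [[0.006, -1.0, -0.001], [-1.0, -0.006, 0.001], [-0.001, 0.001, -1.0]]
wrist_force: [1.4, -0.1, 1.0]
gripper_width: 0.977
gripper_force: 0.0
```

Call:
{"fn": "drive_tool", "kwargs": {
  "rows": [
    {"tx": -3.5, "ty": -2.1, "tz": 0, "ax": 0, "ay": 0, "az": 0, "claw": 8.5},
    {"tx": -3.5, "ty": -2.1, "tz": 0, "ax": 0, "ay": 0, "az": 0, "claw": 8.5},
    {"tx": -3.5, "ty": -2.1, "tz": 0, "ax": 0, "ay": 0, "az": 0, "claw": 8.5},
    {"tx": -3.5, "ty": -2.1, "tz": 0, "ax": 0, "ay": 0, "az": 0, "claw": 8.5},
    {"tx": -3.5, "ty": -2.1, "tz": 0, "ax": 0, "ay": 0, "az": 0, "claw": 8.5},
    {"tx": -3.5, "ty": -2.1, "tz": 0, "ax": 0, "ay": 0, "az": 0, "claw": 8.5},
    {"tx": -3.5, "ty": -2.1, "tz": 0, "ax": 0, "ay": 0, "az": 0, "claw": 8.5},
    {"tx": -3.5, "ty": -2.1, "tz": 0, "ax": 0, "ay": 0, "az": 0, "claw": 8.5},
    {"tx": -3.5, "ty": -2.1, "tz": 0, "ax": 0, "ay": 0, "az": 0, "claw": 8.5},
    {"tx": -3.5, "ty": -2.1, "tz": 0, "ax": 0, "ay": 0, "az": 0, "claw": 8.5}
  ]
}}

```text
time_s: 1.77
tcp_pos: [0.4163, -0.2381, 0.1511]
ee_rot: [[-0.0, -1.0, -0.0], [-1.0, 0.0, 0.0], [-0.0, 0.0, -1.0]]
wrist_force: [1.2, -0.5, 0.5]
gripper_width: 0.977
gripper_force: 0.0
```

Call:
{"fn": "drive_tool", "kwargs": {
  "rows": [
    {"tx": -3.5, "ty": -0.3, "tz": 0, "ax": 0, "ay": 0, "az": 0, "claw": 8.5},
    {"tx": -3.5, "ty": -0.3, "tz": 0, "ax": 0, "ay": 0, "az": 0, "claw": 8.5},
    {"tx": -3.5, "ty": -0.3, "tz": 0, "ax": 0, "ay": 0, "az": 0, "claw": 8.5},
    {"tx": -3.5, "ty": -0.3, "tz": 0, "ax": 0, "ay": 0, "az": 0, "claw": 8.5},
    {"tx": -3.5, "ty": -0.3, "tz": 0, "ax": 0, "ay": 0, "az": 0, "claw": 8.5},
    {"tx": -3.5, "ty": -0.3, "tz": 0, "ax": 0, "ay": 0, "az": 0, "claw": 8.5},
    {"tx": -3.5, "ty": -0.3, "tz": 0, "ax": 0, "ay": 0, "az": 0, "claw": 8.5},
    {"tx": -3.5, "ty": -0.3, "tz": 0, "ax": 0, "ay": 0, "az": 0, "claw": 8.5},
    {"tx": -3.5, "ty": -0.3, "tz": 0, "ax": 0, "ay": 0, "az": 0, "claw": 8.5},
    {"tx": -3.5, "ty": -0.3, "tz": 0, "ax": 0, "ay": 0, "az": 0, "claw": 8.5}
  ]
}}

```text
time_s: 2.6
tcp_pos: [0.4454, 0.1116, 0.151]
ee_rot: [[0.0, -1.0, -0.0], [-1.0, -0.0, -0.0], [0.0, 0.0, -1.0]]
wrist_force: [1.3, -0.8, 0.0]
gripper_width: 0.978
gripper_force: 0.0
```

Call:
{"fn": "drive_tool", "kwargs": {
  "rows": [
    {"tx": 0.1, "ty": -0.06, "tz": 3.5, "ax": 0, "ay": 0, "az": 0, "claw": 8.5},
    {"tx": 0.1, "ty": -0.06, "tz": 3.5, "ax": 0, "ay": 0, "az": 0, "claw": 8.5},
    {"tx": 0, "ty": 0, "tz": 2.4, "ax": 0, "ay": 0, "az": 0, "claw": 8.5},
    {"tx": 0, "ty": 0, "tz": 1.5, "ax": 0, "ay": 0, "az": 0, "claw": 8.5},
    {"tx": 0, "ty": 0, "tz": 1.5, "ax": 0, "ay": 0, "az": 0, "claw": 8.5},
    {"tx": 0, "ty": 0, "tz": 0, "ax": 0, "ay": 0, "az": 0, "claw": 6},
    {"tx": 0, "ty": 0, "tz": 0, "ax": 0, "ay": 0, "az": 0, "claw": 5},
    {"tx": 0, "ty": 0, "tz": 0, "ax": 0, "ay": 0, "az": 0, "claw": 4},
    {"tx": 0, "ty": 0, "tz": 0, "ax": 0, "ay": 0, "az": 0, "claw": 4},
    {"tx": 0, "ty": 0, "tz": 0, "ax": 0, "ay": 0, "az": 0, "claw": 4}
  ]
}}

```text
time_s: 3.43
tcp_pos: [0.4478, 0.1083, 0.0282]
ee_rot: [[-0.0, -1.0, 0.002], [-1.0, 0.0, 0.001], [-0.001, -0.002, -1.0]]
wrist_force: [-0.0, 0.0, -0.5]
gripper_width: 0.681
gripper_force: 0.0
```

Call:
{"fn": "drive_tool", "kwargs": {
  "rows": [
    {"tx": 0, "ty": 0, "tz": 0, "ax": 0, "ay": 0, "az": 0, "claw": 4},
    {"tx": 0, "ty": 0, "tz": 0, "ax": 0, "ay": 0, "az": 0, "claw": 4},
    {"tx": 0, "ty": 0, "tz": 0, "ax": 0, "ay": 0, "az": 0, "claw": 4},
    {"tx": 0, "ty": 0, "tz": 0, "ax": 0, "ay": 0, "az": 0, "claw": 4},
    {"tx": 0, "ty": 0, "tz": 0, "ax": 0, "ay": 0, "az": 0, "claw": 4},
    {"tx": 0, "ty": 0, "tz": 0, "ax": 0, "ay": 0, "az": 0, "claw": 4}
  ]
}}

```text
time_s: 3.93
tcp_pos: [0.4462, 0.1076, 0.0275]
ee_rot: [[-0.001, -1.0, -0.002], [-1.0, 0.001, -0.001], [0.001, 0.002, -1.0]]
wrist_force: [-4.1, 0.6, 5.8]
gripper_width: 0.51
gripper_force: 30.0
```

Call:
{"fn": "drive_tool", "kwargs": {
  "rows": [
    {"tx": 0, "ty": 0, "tz": -0.5, "ax": 0, "ay": 0, "az": 0, "claw": 4},
    {"tx": 0, "ty": 0, "tz": -1.0, "ax": 0, "ay": 0, "az": 0, "claw": 4},
    {"tx": 0, "ty": 0, "tz": -2.5, "ax": 0, "ay": 0, "az": 0, "claw": 4},
    {"tx": 0, "ty": 0, "tz": -2.5, "ax": 0, "ay": 0, "az": 0, "claw": 4},
    {"tx": 0, "ty": 0, "tz": -2.0, "ax": 0, "ay": 0, "az": 0, "claw": 4},
    {"tx": 0, "ty": 0, "tz": -0.5, "ax": 0, "ay": 0, "az": 0, "claw": 4}
  ]
}}

```text
time_s: 4.43
tcp_pos: [0.449, 0.1088, 0.12]
ee_rot: [[0.001, -1.0, 0.006], [-1.0, -0.001, 0.003], [-0.003, -0.006, -1.0]]
wrist_force: [0.6, 0.2, -3.8]
gripper_width: 0.51
gripper_force: 30.0
```

Call:
{"fn": "drive_tool", "kwargs": {
  "rows": [
    {"tx": 1.5, "ty": -0.9, "tz": 0, "ax": 0, "ay": 0, "az": 0, "claw": 4},
    {"tx": 2.7, "ty": -1.7, "tz": 0, "ax": 0, "ay": 0, "az": 0, "claw": 4},
    {"tx": 3.0, "ty": -1.9, "tz": 0, "ax": 0, "ay": 0, "az": 0, "claw": 4},
    {"tx": 3.0, "ty": -1.9, "tz": 0, "ax": 0, "ay": 0, "az": 0, "claw": 4},
    {"tx": 3.0, "ty": -1.9, "tz": 0, "ax": 0, "ay": 0, "az": 0, "claw": 4},
    {"tx": 3.0, "ty": -1.9, "tz": 0, "ax": 0, "ay": 0, "az": 0, "claw": 4},
    {"tx": 3.0, "ty": -1.9, "tz": 0, "ax": 0, "ay": 0, "az": 0, "claw": 4},
    {"tx": 3.0, "ty": -1.9, "tz": 0, "ax": 0, "ay": 0, "az": 0, "claw": 4},
    {"tx": 2.3, "ty": -1.4, "tz": 0, "ax": 0, "ay": 0, "az": 0, "claw": 4},
    {"tx": 1.5, "ty": -0.85, "tz": 0, "ax": 0, "ay": 0, "az": 0, "claw": 4}
  ]
}}

```text
time_s: 5.27
tcp_pos: [0.6099, -0.1546, 0.1144]
ee_rot: [[-0.003, -1.0, -0.003], [-1.0, 0.003, 0.0], [-0.0, 0.003, -1.0]]
wrist_force: [0.5, 1.8, -5.0]
gripper_width: 0.515
gripper_force: 30.0
```

Call:
{"fn": "drive_tool", "kwargs": {
  "rows": [
    {"tx": 0, "ty": 0, "tz": 0, "ax": 0, "ay": 0, "az": 0, "claw": 4},
    {"tx": 0, "ty": 0, "tz": 0, "ax": 0, "ay": 0, "az": 0, "claw": 4},
    {"tx": 0, "ty": 0, "tz": 0, "ax": 0, "ay": 0, "az": 0, "claw": 4}
  ]
}}

```text
time_s: 5.52
tcp_pos: [0.6083, -0.1517, 0.1152]
ee_rot: [[-0.001, -1.0, -0.004], [-1.0, 0.001, 0.001], [-0.001, 0.004, -1.0]]
wrist_force: [0.8, -0.5, -4.9]
gripper_width: 0.513
gripper_force: 30.0
```

Call:
{"fn": "drive_tool", "kwargs": {
  "rows": [
    {"tx": 0, "ty": 0, "tz": 1.5, "ax": 0, "ay": 0, "az": 0, "claw": 4},
    {"tx": 0, "ty": 0, "tz": 2.5, "ax": 0, "ay": 0, "az": 0, "claw": 4},
    {"tx": 0, "ty": 0, "tz": 1.8, "ax": 0, "ay": 0, "az": 0, "claw": 4},
    {"tx": 0, "ty": 0, "tz": 0.7, "ax": 0, "ay": 0, "az": 0, "claw": 4},
    {"tx": 0, "ty": 0, "tz": 0.4, "ax": 0, "ay": 0, "az": 0, "claw": 4},
    {"tx": 0, "ty": 0, "tz": 0.3, "ax": 0, "ay": 0, "az": 0, "claw": 4},
    {"tx": 0, "ty": 0, "tz": 0.3, "ax": 0, "ay": 0, "az": 0, "claw": 4},
    {"tx": 0, "ty": 0, "tz": 0, "ax": 0, "ay": 0, "az": 0, "claw": 4},
    {"tx": 0, "ty": 0, "tz": 0, "ax": 0, "ay": 0, "az": 0, "claw": 4}
  ]
}}

```text
time_s: 6.27
tcp_pos: [0.6102, -0.152, 0.043]
ee_rot: [[0.0, -1.0, 0.001], [-1.0, -0.0, -0.0], [0.0, -0.001, -1.0]]
wrist_force: [0.1, 0.6, -4.4]
gripper_width: 0.509
gripper_force: 30.0
```

Call:
{"fn": "drive_tool", "kwargs": {
  "rows": [
    {"tx": 0, "ty": 0.1, "tz": 0.2, "ax": 0, "ay": 0, "az": 0, "claw": 4},
    {"tx": 0, "ty": 0, "tz": 0.2, "ax": 0, "ay": 0, "az": 0, "claw": 4},
    {"tx": 0, "ty": 0, "tz": 0.2, "ax": 0, "ay": 0, "az": 0, "claw": 4},
    {"tx": 0, "ty": 0, "tz": 0, "ax": 0, "ay": 0, "az": 0, "claw": 4},
    {"tx": 0, "ty": 0, "tz": 0, "ax": 0, "ay": 0, "az": 0, "claw": 4}
  ]
}}

```text
time_s: 6.68
tcp_pos: [0.6086, -0.1521, 0.036]
ee_rot: [[-0.0, -1.0, -0.0], [-1.0, 0.0, -0.0], [0.0, 0.0, -1.0]]
wrist_force: [0.9, -0.3, -5.3]
gripper_width: 0.514
gripper_force: 30.0
```

Call:
{"fn": "drive_tool", "kwargs": {
  "rows": [
    {"tx": 0, "ty": 0, "tz": 0.08, "ax": 0, "ay": 0, "az": 0, "claw": 4},
    {"tx": 0, "ty": 0, "tz": 0.07, "ax": 0, "ay": 0, "az": 0, "claw": 4},
    {"tx": 0, "ty": 0, "tz": 0.0, "ax": 0, "ay": 0, "az": 0, "claw": 4},
    {"tx": 0, "ty": 0, "tz": 0, "ax": 0, "ay": 0, "az": 0, "claw": 4}
  ]
}}

```text
time_s: 7.02
tcp_pos: [0.609, -0.1521, 0.0356]
ee_rot: [[0.0, -1.0, 0.001], [-1.0, -0.0, -0.0], [0.0, -0.001, -1.0]]
wrist_force: [-1.9, 1.9, 2.8]
gripper_width: 0.509
gripper_force: 30.0
```

Call:
{"fn": "drive_tool", "kwargs": {
  "rows": [
    {"tx": 0, "ty": 0, "tz": 0, "ax": 0, "ay": 0, "az": 0, "claw": 5.5},
    {"tx": 0, "ty": 0, "tz": 0, "ax": 0, "ay": 0, "az": 0, "claw": 6.5},
    {"tx": 0, "ty": 0, "tz": 0, "ax": 0, "ay": 0, "az": 0, "claw": 6.5},
    {"tx": 0, "ty": 0, "tz": 0, "ax": 0, "ay": 0, "az": 0, "claw": 6.5},
    {"tx": 0, "ty": 0, "tz": 0, "ax": 0, "ay": 0, "az": 0, "claw": 6.5},
    {"tx": 0, "ty": 0, "tz": -1.0, "ax": 0, "ay": 0, "az": 0, "claw": 6.5},
    {"tx": 0, "ty": 0, "tz": -2.5, "ax": 0, "ay": 0, "az": 0, "claw": 6.5},
    {"tx": 0, "ty": 0, "tz": -3, "ax": 0, "ay": 0, "az": 0, "claw": 6.5},
    {"tx": 0, "ty": 0, "tz": -2.5, "ax": 0, "ay": 0, "az": 0, "claw": 6.5}
  ]
}}

```text
time_s: 7.77
tcp_pos: [0.6091, -0.1523, 0.127]
ee_rot: [[0.0, -1.0, 0.001], [-1.0, -0.0, -0.001], [0.001, -0.001, -1.0]]
wrist_force: [0.4, 0.6, 1.0]
gripper_width: 0.743
gripper_force: 0.0
```

Call:
{"fn": "drive_tool", "kwargs": {
  "rows": [
    {"tx": -3.7, "ty": 1.3, "tz": 0, "ax": 0, "ay": 0, "az": 0, "claw": 6.5},
    {"tx": -3.7, "ty": 1.3, "tz": 0, "ax": 0, "ay": 0, "az": 0, "claw": 6.5},
    {"tx": -3.7, "ty": 1.3, "tz": 0, "ax": 0, "ay": 0, "az": 0, "claw": 6.5},
    {"tx": -3.7, "ty": 1.3, "tz": 0, "ax": 0, "ay": 0, "az": 0, "claw": 6.5},
    {"tx": -3.7, "ty": 1.3, "tz": 0, "ax": 0, "ay": 0, "az": 0, "claw": 6.5},
    {"tx": -3.7, "ty": 1.3, "tz": 0, "ax": 0, "ay": 0, "az": 0, "claw": 6.5},
    {"tx": -3.7, "ty": 1.3, "tz": 0, "ax": 0, "ay": 0, "az": 0, "claw": 6.5},
    {"tx": -3.7, "ty": 1.3, "tz": 0, "ax": 0, "ay": 0, "az": 0, "claw": 6.5},
    {"tx": -3.7, "ty": 1.3, "tz": 0, "ax": 0, "ay": 0, "az": 0, "claw": 6.5},
    {"tx": -3.7, "ty": 1.3, "tz": 0, "ax": 0, "ay": 0, "az": 0, "claw": 6.5}
  ]
}}

```text
time_s: 8.6
tcp_pos: [0.478, 0.2198, 0.1258]
ee_rot: [[0.0, -1.0, 0.001], [-1.0, -0.0, 0.001], [-0.001, -0.001, -1.0]]
wrist_force: [1.4, 0.5, -0.7]
gripper_width: 0.749
gripper_force: 0.0
```

Call:
{"fn": "drive_tool", "kwargs": {
  "rows": [
    {"tx": -2.5, "ty": 1.0, "tz": 0, "ax": 0, "ay": 0, "az": 0, "claw": 6.5},
    {"tx": -1.3, "ty": 0.4, "tz": 0, "ax": 0, "ay": 0, "az": 0, "claw": 6.5},
    {"tx": 0, "ty": 0, "tz": 0, "ax": 0, "ay": 0, "az": 0, "claw": 6.5},
    {"tx": 0, "ty": 0, "tz": 0, "ax": 0, "ay": 0, "az": 0, "claw": 6.5},
    {"tx": 0, "ty": 0, "tz": 0, "ax": 0, "ay": 0, "az": 0, "claw": 6.5},
    {"tx": 0, "ty": 0, "tz": 0, "ax": 0, "ay": 0, "az": 0, "claw": 6.5}
  ]
}}

```text
time_s: 9.1
tcp_pos: [0.4651, 0.2547, 0.1248]
ee_rot: [[-0.002, -1.0, -0.0], [-1.0, 0.002, -0.0], [0.0, 0.0, -1.0]]
wrist_force: [-0.2, -0.1, 0.6]
gripper_width: 0.748
gripper_force: 0.0
```

```bash
cat > look.py <<'E'
import sys
from h import *
import runpy
tag=sys.argv[1]
for n in('top','scene'):
    p,d=capture(n);np.savez(f'{n}{tag}.npz',p=p,d=d)
a=np.load(f'top{tag}.npz')['p'][150:290,380:500];b=np.load(f'scene{tag}.npz')['p'][120:230,150:310]
c=[cv2.resize(a,(396,462),interpolation=2),cv2.resize(b,(400,275),interpolation=2)]
c[1]=cv2.copyMakeBorder(c[1],0,187,0,0,0);cv2.imwrite(f'pics/look{tag}.png',cv2.convertScaleAbs(np.hstack(c),alpha=1.4)[:,:,::-1])
E
python3 look.py 1; sed "s/'0.npz'/'1.npz'/; s/MODELS.items():/((q,MODELS[q]) for q in ('nest_tool','nest_square')):/; s/if not isn or 'round' in k or 'square' in k:/if 1:/" m.py >m1.py; python3 m1.py
```

```text
top nest_tool [ 0.4677 -0.2537  0.0365] 1-IoU 0.082 498 499
top nest_square [ 0.465  -0.1487  0.0569] 1-IoU 0.04 773 793
scene nest_tool [ 0.4652 -0.2563  0.0475] 1-IoU 0.176 184 174
scene nest_square [ 0.4626 -0.1508  0.052 ] 1-IoU 0.051 332 322
```

View pics/look1.png

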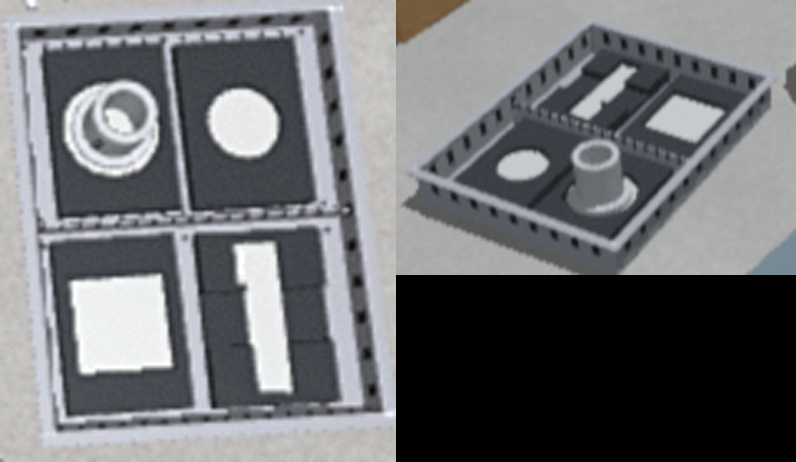

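The picture shows the large sleeve seated inside its recess at (110,130), with the floor ring visible round its flange. The tool nest is now unshadowed, so its fit is good: (0.467,-0.2545), yaw 0.04.

Call:
{"fn": "drive_tool", "kwargs": {
  "rows": [
    {"tx": 0, "ty": 0, "tz": 2.0, "ax": 0, "ay": 0, "az": 0, "claw": 6.5},
    {"tx": 0, "ty": 0, "tz": 3.5, "ax": 0, "ay": 0, "az": 0, "claw": 6.5},
    {"tx": 0, "ty": 0, "tz": 2.5, "ax": 0, "ay": 0, "az": 0, "claw": 6.5},
    {"tx": 0, "ty": 0, "tz": 1.7, "ax": 0, "ay": 0, "az": 0, "claw": 6.5},
    {"tx": 0, "ty": 0, "tz": 0.8, "ax": 0, "ay": 0, "az": 0, "claw": 6},
    {"tx": 0, "ty": 0, "tz": 0, "ax": 0, "ay": 0, "az": 0, "claw": 5},
    {"tx": 0, "ty": 0, "tz": 0, "ax": 0, "ay": 0, "az": 0, "claw": 4},
    {"tx": 0, "ty": 0, "tz": 0, "ax": 0, "ay": 0, "az": 0, "claw": 3},
    {"tx": 0, "ty": 0, "tz": 0, "ax": 0, "ay": 0, "az": 0, "claw": 2.4},
    {"tx": 0, "ty": 0, "tz": 0, "ax": 0, "ay": 0, "az": 0, "claw": 2.4}
  ]
}}

```text
time_s: 10.03
tcp_pos: [0.4653, 0.2565, 0.0209]
ee_rot: [[0.0, -1.0, 0.002], [-1.0, -0.0, 0.002], [-0.002, -0.002, -1.0]]
wrist_force: [0.2, -0.2, 0.1]
gripper_width: 0.399
gripper_force: 0.0
```

Call:
{"fn": "drive_tool", "kwargs": {
  "rows": [
    {"tx": 0, "ty": 0, "tz": 0, "ax": 0, "ay": 0, "az": 0, "claw": 2.4},
    {"tx": 0, "ty": 0, "tz": 0, "ax": 0, "ay": 0, "az": 0, "claw": 2.4},
    {"tx": 0, "ty": 0, "tz": 0, "ax": 0, "ay": 0, "az": 0, "claw": 2.4},
    {"tx": 0, "ty": 0, "tz": 0, "ax": 0, "ay": 0, "az": 0, "claw": 2.4},
    {"tx": 0, "ty": 0, "tz": 0, "ax": 0, "ay": 0, "az": 0, "claw": 2.4},
    {"tx": 0, "ty": 0, "tz": 0, "ax": 0, "ay": 0, "az": 0, "claw": 2.4}
  ]
}}

```text
time_s: 10.53
tcp_pos: [0.4648, 0.2562, 0.0205]
ee_rot: [[0.0, -1.0, 0.001], [-1.0, -0.0, 0.0], [-0.0, -0.001, -1.0]]
wrist_force: [-2.2, 0.2, 6.0]
gripper_width: 0.32
gripper_force: 30.0
```

Call:
{"fn": "drive_tool", "kwargs": {
  "rows": [
    {"tx": 0, "ty": 0, "tz": -0.5, "ax": 0, "ay": 0, "az": 0, "claw": 2.4},
    {"tx": 0, "ty": 0, "tz": -1.5, "ax": 0, "ay": 0, "az": 0, "claw": 2.4},
    {"tx": 0, "ty": 0, "tz": -3, "ax": 0, "ay": 0, "az": 0, "claw": 2.4},
    {"tx": 0, "ty": 0, "tz": -3, "ax": 0, "ay": 0, "az": 0, "claw": 2.4},
    {"tx": 0.5, "ty": 0, "tz": -1.5, "ax": 0, "ay": 0, "az": 0, "claw": 2.4},
    {"tx": 1.5, "ty": -0.4, "tz": -0.5, "ax": 0, "ay": 0, "az": 0, "claw": 2.4},
    {"tx": 2.5, "ty": -0.8, "tz": 0, "ax": 0, "ay": 0, "az": 0, "claw": 2.4},
    {"tx": 3.5, "ty": -1, "tz": 0, "ax": 0, "ay": 0, "az": 0, "claw": 2.4},
    {"tx": 3.5, "ty": -1, "tz": 0, "ax": 0, "ay": 0, "az": 0, "claw": 2.4},
    {"tx": 3.5, "ty": -1, "tz": 0, "ax": 0, "ay": 0, "az": 0, "claw": 2.4}
  ]
}}

```text
time_s: 11.37
tcp_pos: [0.5063, 0.1045, 0.1194]
ee_rot: [[0.001, -1.0, -0.001], [-1.0, -0.001, -0.0], [0.0, 0.001, -1.0]]
wrist_force: [1.7, 0.2, -1.9]
gripper_width: 0.322
gripper_force: 30.0
```

Call:
{"fn": "drive_tool", "kwargs": {
  "rows": [
    {"tx": 3.7, "ty": -1.1, "tz": 0, "ax": 0, "ay": 0, "az": 0, "claw": 2.4},
    {"tx": 3.7, "ty": -1.1, "tz": 0, "ax": 0, "ay": 0, "az": 0, "claw": 2.4},
    {"tx": 3.7, "ty": -1.1, "tz": 0, "ax": 0, "ay": 0, "az": 0, "claw": 2.4},
    {"tx": 3.7, "ty": -1.1, "tz": 0, "ax": 0, "ay": 0, "az": 0, "claw": 2.4},
    {"tx": 3.7, "ty": -1.1, "tz": 0, "ax": 0, "ay": 0, "az": 0, "claw": 2.4},
    {"tx": 3.7, "ty": -1.1, "tz": 0, "ax": 0, "ay": 0, "az": 0, "claw": 2.4},
    {"tx": 3.7, "ty": -1.1, "tz": 0, "ax": 0, "ay": 0, "az": 0, "claw": 2.4},
    {"tx": 3.7, "ty": -1.1, "tz": 0, "ax": 0, "ay": 0, "az": 0, "claw": 2.4},
    {"tx": 3.7, "ty": -1.1, "tz": 0, "ax": 0, "ay": 0, "az": 0, "claw": 2.4},
    {"tx": 2.0, "ty": -0.6, "tz": 0, "ax": 0, "ay": 0, "az": 0, "claw": 2.4}
  ]
}}

```text
time_s: 12.2
tcp_pos: [0.6117, -0.2509, 0.1185]
ee_rot: [[-0.003, -1.0, -0.001], [-1.0, 0.003, -0.0], [0.0, 0.001, -1.0]]
wrist_force: [0.7, 0.4, -1.4]
gripper_width: 0.324
gripper_force: 30.0
```

Call:
{"fn": "drive_tool", "kwargs": {
  "rows": [
    {"tx": 0, "ty": 0, "tz": 0, "ax": 0, "ay": 0, "az": 0, "claw": 2.4},
    {"tx": 0, "ty": 0, "tz": 0, "ax": 0, "ay": 0, "az": 0, "claw": 2.4},
    {"tx": 0, "ty": 0, "tz": 0, "ax": 0, "ay": 0, "az": 0, "claw": 2.4},
    {"tx": 0, "ty": 0, "tz": 0, "ax": 0, "ay": 0, "az": 0, "claw": 2.4}
  ]
}}

```text
time_s: 12.53
tcp_pos: [0.6112, -0.2459, 0.1194]
ee_rot: [[0.001, -1.0, -0.001], [-1.0, -0.001, 0.0], [-0.0, 0.001, -1.0]]
wrist_force: [0.0, -0.4, -1.8]
gripper_width: 0.321
gripper_force: 30.0
```

Call:
{"fn": "drive_tool", "kwargs": {
  "rows": [
    {"tx": 0.1, "ty": -0.05, "tz": 1.5, "ax": 0, "ay": 0, "az": 0, "claw": 2.4},
    {"tx": 0.1, "ty": 0, "tz": 3, "ax": 0, "ay": 0, "az": 0, "claw": 2.4},
    {"tx": 0, "ty": 0, "tz": 2.2, "ax": 0, "ay": 0, "az": 0, "claw": 2.4},
    {"tx": 0, "ty": 0, "tz": 1, "ax": 0, "ay": 0, "az": 0, "claw": 2.4},
    {"tx": 0, "ty": 0, "tz": 0.4, "ax": 0, "ay": 0, "az": 0, "claw": 2.4},
    {"tx": 0, "ty": 0, "tz": 0.2, "ax": 0, "ay": 0, "az": 0, "claw": 2.4},
    {"tx": 0, "ty": 0, "tz": 0, "ax": 0, "ay": 0, "az": 0, "claw": 2.4},
    {"tx": 0, "ty": 0, "tz": 0, "ax": 0, "ay": 0, "az": 0, "claw": 2.4},
    {"tx": 0, "ty": 0, "tz": 0, "ax": 0, "ay": 0, "az": 0, "claw": 2.4}
  ]
}}

```text
time_s: 13.28
tcp_pos: [0.6132, -0.2492, 0.0383]
ee_rot: [[0.0, -1.0, 0.003], [-1.0, -0.0, -0.001], [0.001, -0.003, -1.0]]
wrist_force: [-0.1, 0.0, -1.7]
gripper_width: 0.324
gripper_force: 30.0
```

Call:
{"fn": "drive_tool", "kwargs": {
  "rows": [
    {"tx": 0, "ty": 0, "tz": 0.2, "ax": 0, "ay": 0, "az": 0, "claw": 2.4},
    {"tx": 0, "ty": 0, "tz": 0.2, "ax": 0, "ay": 0, "az": 0, "claw": 2.4},
    {"tx": 0, "ty": 0, "tz": 0.2, "ax": 0, "ay": 0, "az": 0, "claw": 2.4},
    {"tx": 0, "ty": 0, "tz": 0, "ax": 0, "ay": 0, "az": 0, "claw": 2.4},
    {"tx": 0, "ty": 0, "tz": 0, "ax": 0, "ay": 0, "az": 0, "claw": 2.4},
    {"tx": 0, "ty": 0, "tz": 0, "ax": 0, "ay": 0, "az": 0, "claw": 2.4}
  ]
}}

```text
time_s: 13.78
tcp_pos: [0.6122, -0.2491, 0.0306]
ee_rot: [[-0.0, -1.0, -0.0], [-1.0, 0.0, -0.0], [0.0, 0.0, -1.0]]
wrist_force: [0.0, 1.0, -1.4]
gripper_width: 0.32
gripper_force: 30.0
```

Call:
{"fn": "drive_tool", "kwargs": {
  "rows": [
    {"tx": 0, "ty": 0, "tz": 0.1, "ax": 0, "ay": 0, "az": 0, "claw": 2.4},
    {"tx": 0, "ty": 0, "tz": 0.1, "ax": 0, "ay": 0, "az": 0, "claw": 2.4},
    {"tx": 0, "ty": 0, "tz": 0.05, "ax": 0, "ay": 0, "az": 0, "claw": 2.4},
    {"tx": 0, "ty": 0, "tz": 0, "ax": 0, "ay": 0, "az": 0, "claw": 2.4},
    {"tx": 0, "ty": 0, "tz": 0, "ax": 0, "ay": 0, "az": 0, "claw": 2.4}
  ]
}}

```text
time_s: 14.2
tcp_pos: [0.6123, -0.2491, 0.0286]
ee_rot: [[0.0, -1.0, 0.0], [-1.0, -0.0, -0.0], [0.0, -0.0, -1.0]]
wrist_force: [-1.4, 0.8, 0.9]
gripper_width: 0.321
gripper_force: 30.0
```

Call:
{"fn": "drive_tool", "kwargs": {
  "rows": [
    {"tx": 0, "ty": 0, "tz": 0, "ax": 0, "ay": 0, "az": 0, "claw": 4},
    {"tx": 0, "ty": 0, "tz": 0, "ax": 0, "ay": 0, "az": 0, "claw": 4.6},
    {"tx": 0, "ty": 0, "tz": 0, "ax": 0, "ay": 0, "az": 0, "claw": 4.6},
    {"tx": 0, "ty": 0, "tz": 0, "ax": 0, "ay": 0, "az": 0, "claw": 4.6},
    {"tx": 0, "ty": 0, "tz": 0, "ax": 0, "ay": 0, "az": 0, "claw": 4.6},
    {"tx": 0, "ty": 0, "tz": -1, "ax": 0, "ay": 0, "az": 0, "claw": 4.6},
    {"tx": 0, "ty": 0, "tz": -2.5, "ax": 0, "ay": 0, "az": 0, "claw": 4.6},
    {"tx": 0, "ty": 0, "tz": -3, "ax": 0, "ay": 0, "az": 0, "claw": 5.5},
    {"tx": 0, "ty": 0, "tz": -3, "ax": 0, "ay": 0, "az": 0, "claw": 6.5},
    {"tx": -1.5, "ty": 0, "tz": -1, "ax": 0, "ay": 0, "az": 0, "claw": 6.5}
  ]
}}

```text
time_s: 15.03
tcp_pos: [0.6149, -0.2367, 0.1394]
ee_rot: [[-0.001, -1.0, 0.009], [-1.0, 0.001, -0.004], [0.004, -0.009, -1.0]]
wrist_force: [1.1, 0.5, 0.7]
gripper_width: 0.679
gripper_force: 0.0
```

Call:
{"fn": "drive_tool", "kwargs": {
  "rows": [
    {"tx": -3.9, "ty": 0, "tz": 0, "ax": 0, "ay": 0, "az": 0, "claw": 6.5},
    {"tx": -3.9, "ty": 0, "tz": 0, "ax": 0, "ay": 0, "az": 0, "claw": 6.5},
    {"tx": -3.9, "ty": 0, "tz": 0, "ax": 0, "ay": 0, "az": 0, "claw": 6.5},
    {"tx": -3.9, "ty": 0.1, "tz": 0, "ax": 0, "ay": 0, "az": 0, "claw": 6.5},
    {"tx": -3.9, "ty": 0.2, "tz": 0, "ax": 0, "ay": 0, "az": 0, "claw": 6.5},
    {"tx": -3.9, "ty": 0.2, "tz": 0, "ax": 0, "ay": 0, "az": 0, "claw": 6.5},
    {"tx": -3.9, "ty": 0.2, "tz": 0, "ax": 0, "ay": 0, "az": 0, "claw": 6.5},
    {"tx": -3.9, "ty": 0.2, "tz": 0, "ax": 0, "ay": 0, "az": 0, "claw": 6.5},
    {"tx": -3.9, "ty": 0, "tz": 0, "ax": 0, "ay": 0, "az": 0, "claw": 6.5},
    {"tx": -3.9, "ty": 0, "tz": 0, "ax": 0, "ay": 0, "az": 0, "claw": 6.5}
  ]
}}

```text
time_s: 15.87
tcp_pos: [0.6026, 0.1582, 0.1339]
ee_rot: [[0.0, -1.0, 0.001], [-1.0, -0.0, 0.0], [-0.0, -0.001, -1.0]]
wrist_force: [0.8, -1.3, 0.0]
gripper_width: 0.749
gripper_force: 0.0
```

Call:
{"fn": "drive_tool", "kwargs": {
  "rows": [
    {"tx": -3.9, "ty": 0, "tz": 0, "ax": 0, "ay": 0, "az": 0, "claw": 6.5},
    {"tx": -3.3, "ty": 0, "tz": 0, "ax": 0, "ay": 0, "az": 0, "claw": 6.5},
    {"tx": -2.3, "ty": 0, "tz": 0, "ax": 0, "ay": 0, "az": 0, "claw": 6.5},
    {"tx": 0, "ty": 0, "tz": 0, "ax": 0, "ay": 0, "az": 0, "claw": 6.5},
    {"tx": 0, "ty": 0, "tz": 0, "ax": 0, "ay": 0, "az": 0, "claw": 6.5},
    {"tx": 0, "ty": 0, "tz": 0, "ax": 0, "ay": 0, "az": 0, "claw": 6.5},
    {"tx": 0, "ty": 0, "tz": 0, "ax": 0, "ay": 0, "az": 0, "claw": 6.5}
  ]
}}

```text
time_s: 16.45
tcp_pos: [0.6031, 0.2498, 0.1334]
ee_rot: [[-0.001, -1.0, -0.0], [-1.0, 0.001, -0.0], [0.0, 0.0, -1.0]]
wrist_force: [-0.1, -0.2, -0.1]
gripper_width: 0.749
gripper_force: 0.0
```

Call:
{"fn": "drive_tool", "kwargs": {
  "rows": [
    {"tx": -0.1, "ty": 0, "tz": 2.0, "ax": 0, "ay": 0, "az": 0, "claw": 6.5},
    {"tx": 0, "ty": 0, "tz": 3.5, "ax": 0, "ay": 0, "az": 0, "claw": 6.5},
    {"tx": 0, "ty": 0, "tz": 2.3, "ax": 0, "ay": 0, "az": 0, "claw": 6.5},
    {"tx": 0, "ty": 0, "tz": 1.2, "ax": 0, "ay": 0, "az": 0, "claw": 6.5},
    {"tx": 0, "ty": 0, "tz": 0.8, "ax": 0, "ay": 0, "az": 0, "claw": 6.5},
    {"tx": 0, "ty": 0, "tz": 0, "ax": 0, "ay": 0, "az": 0, "claw": 5.5},
    {"tx": 0, "ty": 0, "tz": 0, "ax": 0, "ay": 0, "az": 0, "claw": 4.5},
    {"tx": 0, "ty": 0, "tz": 0, "ax": 0, "ay": 0, "az": 0, "claw": 3.6},
    {"tx": 0, "ty": 0, "tz": 0, "ax": 0, "ay": 0, "az": 0, "claw": 3.6},
    {"tx": 0, "ty": 0, "tz": 0, "ax": 0, "ay": 0, "az": 0, "claw": 3.6}
  ]
}}

```text
time_s: 17.28
tcp_pos: [0.6021, 0.2521, 0.0366]
ee_rot: [[-0.001, -1.0, -0.002], [-1.0, 0.001, 0.0], [-0.0, 0.002, -1.0]]
wrist_force: [-4.3, 1.8, 4.6]
gripper_width: 0.466
gripper_force: 30.2
```

Call:
{"fn": "drive_tool", "kwargs": {
  "rows": [
    {"tx": 0, "ty": 0, "tz": 0, "ax": 0, "ay": 0, "az": 0, "claw": 3.6},
    {"tx": 0, "ty": 0, "tz": 0, "ax": 0, "ay": 0, "az": 0, "claw": 3.6},
    {"tx": 0, "ty": 0, "tz": 0, "ax": 0, "ay": 0, "az": 0, "claw": 3.6},
    {"tx": 0, "ty": 0, "tz": 0, "ax": 0, "ay": 0, "az": 0, "claw": 3.6},
    {"tx": 0, "ty": 0, "tz": 0, "ax": 0, "ay": 0, "az": 0, "claw": 3.6},
    {"tx": 0, "ty": 0, "tz": 0, "ax": 0, "ay": 0, "az": 0, "claw": 3.6}
  ]
}}

```text
time_s: 17.78
tcp_pos: [0.6021, 0.2522, 0.0366]
ee_rot: [[-0.0, -1.0, -0.001], [-1.0, 0.0, 0.0], [-0.0, 0.001, -1.0]]
wrist_force: [-5.5, 0.4, 5.1]
gripper_width: 0.469
gripper_force: 30.0
```

Call:
{"fn": "drive_tool", "kwargs": {
  "rows": [
    {"tx": 0, "ty": 0, "tz": -0.5, "ax": 0, "ay": 0, "az": 0, "claw": 3.6},
    {"tx": 0, "ty": 0, "tz": -1.5, "ax": 0, "ay": 0, "az": 0, "claw": 3.6},
    {"tx": 0, "ty": 0, "tz": -3, "ax": 0, "ay": 0, "az": 0, "claw": 3.6},
    {"tx": 0, "ty": 0, "tz": -3, "ax": 0, "ay": 0, "az": 0, "claw": 3.6},
    {"tx": 0.5, "ty": 0.2, "tz": -1, "ax": 0, "ay": 0, "az": 0, "claw": 3.6},
    {"tx": 1.5, "ty": 0.5, "tz": -0.5, "ax": 0, "ay": 0, "az": 0, "claw": 3.6},
    {"tx": 2.5, "ty": 0.9, "tz": 0, "ax": 0, "ay": 0, "az": 0, "claw": 3.6},
    {"tx": 3.5, "ty": 1.2, "tz": 0, "ax": 0, "ay": 0, "az": 0, "claw": 3.6},
    {"tx": 3.5, "ty": 1.2, "tz": 0, "ax": 0, "ay": 0, "az": 0, "claw": 3.6},
    {"tx": 3.5, "ty": 1.2, "tz": 0, "ax": 0, "ay": 0, "az": 0, "claw": 3.6}
  ]
}}

```text
time_s: 18.62
tcp_pos: [0.5482, 0.0995, 0.1279]
ee_rot: [[-0.0, -1.0, -0.004], [-1.0, 0.0, -0.001], [0.001, 0.004, -1.0]]
wrist_force: [0.4, 0.0, -5.8]
gripper_width: 0.467
gripper_force: 30.0
```

Call:
{"fn": "drive_tool", "kwargs": {
  "rows": [
    {"tx": 3.5, "ty": 1.2, "tz": 0, "ax": 0, "ay": 0, "az": 0, "claw": 3.6},
    {"tx": 3.5, "ty": 1.2, "tz": 0, "ax": 0, "ay": 0, "az": 0, "claw": 3.6},
    {"tx": 3.5, "ty": 1.2, "tz": 0, "ax": 0, "ay": 0, "az": 0, "claw": 3.6},
    {"tx": 3.5, "ty": 1.2, "tz": 0, "ax": 0, "ay": 0, "az": 0, "claw": 3.6},
    {"tx": 3.5, "ty": 1.2, "tz": 0, "ax": 0, "ay": 0, "az": 0, "claw": 3.6},
    {"tx": 3.5, "ty": 1.2, "tz": 0, "ax": 0, "ay": 0, "az": 0, "claw": 3.6},
    {"tx": 2.5, "ty": 0.9, "tz": 0, "ax": 0, "ay": 0, "az": 0, "claw": 3.6},
    {"tx": 1.5, "ty": 0.5, "tz": 0, "ax": 0, "ay": 0, "az": 0, "claw": 3.6},
    {"tx": 0, "ty": 0, "tz": 0, "ax": 0, "ay": 0, "az": 0, "claw": 3.6},
    {"tx": 0, "ty": 0, "tz": 0, "ax": 0, "ay": 0, "az": 0, "claw": 3.6}
  ]
}}

```text
time_s: 19.45
tcp_pos: [0.4628, -0.149, 0.1287]
ee_rot: [[-0.003, -1.0, -0.003], [-1.0, 0.003, 0.001], [-0.001, 0.003, -1.0]]
wrist_force: [-0.2, 0.5, -5.8]
gripper_width: 0.462
gripper_force: 30.0
```

Call:
{"fn": "drive_tool", "kwargs": {
  "rows": [
    {"tx": 0, "ty": 0, "tz": 0, "ax": 0, "ay": 0, "az": 0, "claw": 3.6},
    {"tx": 0, "ty": 0, "tz": 0, "ax": 0, "ay": 0, "az": 0, "claw": 3.6},
    {"tx": 0, "ty": 0, "tz": 0, "ax": 0, "ay": 0, "az": 0, "claw": 3.6}
  ]
}}

```text
time_s: 19.7
tcp_pos: [0.4652, -0.1474, 0.1298]
ee_rot: [[0.001, -1.0, -0.0], [-1.0, -0.001, 0.0], [-0.0, 0.0, -1.0]]
wrist_force: [-0.4, -0.7, -5.2]
gripper_width: 0.467
gripper_force: 30.0
```

Call:
{"fn": "drive_tool", "kwargs": {
  "rows": [
    {"tx": 0.1, "ty": 0.05, "tz": 1.5, "ax": 0, "ay": 0, "az": 0, "claw": 3.6},
    {"tx": 0, "ty": 0, "tz": 2.7, "ax": 0, "ay": 0, "az": 0, "claw": 3.6},
    {"tx": 0, "ty": 0, "tz": 1.9, "ax": 0, "ay": 0, "az": 0, "claw": 3.6},
    {"tx": 0, "ty": 0, "tz": 0.8, "ax": 0, "ay": 0, "az": 0, "claw": 3.6},
    {"tx": 0, "ty": 0, "tz": 0.4, "ax": 0, "ay": 0, "az": 0, "claw": 3.6},
    {"tx": 0, "ty": 0, "tz": 0.2, "ax": 0, "ay": 0, "az": 0, "claw": 3.6},
    {"tx": 0, "ty": 0, "tz": 0, "ax": 0, "ay": 0, "az": 0, "claw": 3.6},
    {"tx": 0, "ty": 0, "tz": 0, "ax": 0, "ay": 0, "az": 0, "claw": 3.6},
    {"tx": 0, "ty": 0, "tz": 0, "ax": 0, "ay": 0, "az": 0, "claw": 3.6}
  ]
}}

```text
time_s: 20.45
tcp_pos: [0.4656, -0.1491, 0.0562]
ee_rot: [[0.0, -1.0, 0.002], [-1.0, -0.0, -0.0], [0.0, -0.002, -1.0]]
wrist_force: [0.8, 0.6, -5.9]
gripper_width: 0.465
gripper_force: 30.0
```

Call:
{"fn": "drive_tool", "kwargs": {
  "rows": [
    {"tx": 0, "ty": 0, "tz": 0.2, "ax": 0, "ay": 0, "az": 0, "claw": 3.6},
    {"tx": 0, "ty": 0, "tz": 0.2, "ax": 0, "ay": 0, "az": 0, "claw": 3.6},
    {"tx": 0, "ty": 0, "tz": 0.2, "ax": 0, "ay": 0, "az": 0, "claw": 3.6},
    {"tx": 0, "ty": 0, "tz": 0, "ax": 0, "ay": 0, "az": 0, "claw": 3.6},
    {"tx": 0, "ty": 0, "tz": 0, "ax": 0, "ay": 0, "az": 0, "claw": 3.6},
    {"tx": 0, "ty": 0, "tz": 0, "ax": 0, "ay": 0, "az": 0, "claw": 3.6}
  ]
}}

```text
time_s: 20.95
tcp_pos: [0.4647, -0.1491, 0.0491]
ee_rot: [[0.0, -1.0, -0.0], [-1.0, -0.0, -0.0], [0.0, 0.0, -1.0]]
wrist_force: [-0.1, -0.4, -6.2]
gripper_width: 0.468
gripper_force: 30.0
```

Call:
{"fn": "drive_tool", "kwargs": {
  "rows": [
    {"tx": 0, "ty": 0, "tz": 0.2, "ax": 0, "ay": 0, "az": 0, "claw": 3.6},
    {"tx": 0, "ty": 0, "tz": 0.15, "ax": 0, "ay": 0, "az": 0, "claw": 3.6},
    {"tx": 0, "ty": 0, "tz": 0.1, "ax": 0, "ay": 0, "az": 0, "claw": 3.6},
    {"tx": 0, "ty": 0, "tz": 0.05, "ax": 0, "ay": 0, "az": 0, "claw": 3.6},
    {"tx": 0, "ty": 0, "tz": 0, "ax": 0, "ay": 0, "az": 0, "claw": 3.6},
    {"tx": 0, "ty": 0, "tz": 0, "ax": 0, "ay": 0, "az": 0, "claw": 3.6}
  ]
}}

```text
time_s: 21.45
tcp_pos: [0.4646, -0.1491, 0.0446]
ee_rot: [[0.0, -1.0, -0.0], [-1.0, -0.0, -0.0], [0.0, 0.0, -1.0]]
wrist_force: [-2.2, 1.3, 0.9]
gripper_width: 0.47
gripper_force: 30.0
```

Call:
{"fn": "drive_tool", "kwargs": {
  "rows": [
    {"tx": 0, "ty": 0, "tz": 0, "ax": 0, "ay": 0, "az": 0, "claw": 5},
    {"tx": 0, "ty": 0, "tz": 0, "ax": 0, "ay": 0, "az": 0, "claw": 5.8},
    {"tx": 0, "ty": 0, "tz": 0, "ax": 0, "ay": 0, "az": 0, "claw": 5.8},
    {"tx": 0, "ty": 0, "tz": 0, "ax": 0, "ay": 0, "az": 0, "claw": 5.8},
    {"tx": 0, "ty": 0, "tz": -0.5, "ax": 0, "ay": 0, "az": 0, "claw": 5.8},
    {"tx": 0, "ty": 0, "tz": -1.5, "ax": 0, "ay": 0, "az": 0, "claw": 5.8},
    {"tx": 0, "ty": 0, "tz": -2.5, "ax": 0, "ay": 0, "az": 0, "claw": 5.8},
    {"tx": 0, "ty": 0, "tz": -3, "ax": 0, "ay": 0, "az": 0, "claw": 5.8},
    {"tx": 0, "ty": 0, "tz": -2, "ax": 0, "ay": 0, "az": 0, "claw": 5}
  ]
}}

```text
time_s: 22.2
tcp_pos: [0.4659, -0.1494, 0.1421]
ee_rot: [[0.001, -1.0, 0.004], [-1.0, -0.001, -0.001], [0.001, -0.004, -1.0]]
wrist_force: [0.7, 0.9, 0.5]
gripper_width: 0.638
gripper_force: 0.0
```

Call:
{"fn": "drive_tool", "kwargs": {
  "rows": [
    {"tx": 0, "ty": 0, "tz": 0, "ax": 0, "ay": 0, "az": 0.12, "claw": 4.5},
    {"tx": 0, "ty": 0, "tz": 0, "ax": 0, "ay": 0, "az": 0.12, "claw": 4.5},
    {"tx": 0, "ty": 0, "tz": 0, "ax": 0, "ay": 0, "az": 0.12, "claw": 4.5},
    {"tx": 0, "ty": 0, "tz": 0, "ax": 0, "ay": 0, "az": 0.12, "claw": 4.5},
    {"tx": 0, "ty": 0, "tz": 0, "ax": 0, "ay": 0, "az": 0.12, "claw": 4.5},
    {"tx": 0, "ty": 0, "tz": 0, "ax": 0, "ay": 0, "az": 0.12, "claw": 4.5},
    {"tx": 0, "ty": 0, "tz": 0, "ax": 0, "ay": 0, "az": 0.12, "claw": 4.5},
    {"tx": 0, "ty": 0, "tz": 0, "ax": 0, "ay": 0, "az": 0.12, "claw": 4.5},
    {"tx": 0, "ty": 0, "tz": 0, "ax": 0, "ay": 0, "az": 0.12, "claw": 4.5},
    {"tx": 0, "ty": 0, "tz": 0, "ax": 0, "ay": 0, "az": 0.12, "claw": 4.5}
  ]
}}

```text
time_s: 23.03
tcp_pos: [0.465, -0.1492, 0.1397]
ee_rot: [[-0.934, -0.357, 0.001], [-0.357, 0.934, -0.0], [-0.001, -0.001, -1.0]]
wrist_force: [-0.4, -0.0, 0.2]
gripper_width: 0.517
gripper_force: 0.0
```

Call:
{"fn": "drive_tool", "kwargs": {
  "rows": [
    {"tx": 0, "ty": 0, "tz": 0, "ax": 0, "ay": 0, "az": 0.12, "claw": 4.5},
    {"tx": 0, "ty": 0, "tz": 0, "ax": 0, "ay": 0, "az": 0.03, "claw": 4.5},
    {"tx": 0, "ty": 0, "tz": 0, "ax": 0, "ay": 0, "az": 0, "claw": 4.5},
    {"tx": 0, "ty": 0, "tz": 0, "ax": 0, "ay": 0, "az": 0, "claw": 4.5}
  ]
}}

```text
time_s: 23.37
tcp_pos: [0.4648, -0.1491, 0.1395]
ee_rot: [[-0.975, -0.22, 0.001], [-0.22, 0.975, -0.0], [-0.001, -0.0, -1.0]]
wrist_force: [0.2, 0.3, 0.6]
gripper_width: 0.519
gripper_force: 0.0
```

Call:
{"fn": "drive_tool", "kwargs": {
  "rows": [
    {"tx": -2.25, "ty": 2.57, "tz": 0, "ax": 0, "ay": 0, "az": 0, "claw": 4.5},
    {"tx": -2.25, "ty": 2.57, "tz": 0, "ax": 0, "ay": 0, "az": 0, "claw": 4.5},
    {"tx": -2.25, "ty": 2.57, "tz": 0, "ax": 0, "ay": 0, "az": 0, "claw": 4.5},
    {"tx": -2.25, "ty": 2.57, "tz": 0, "ax": 0, "ay": 0, "az": 0, "claw": 4.5},
    {"tx": -2.25, "ty": 2.57, "tz": 0, "ax": 0, "ay": 0, "az": 0, "claw": 4.5},
    {"tx": -2.25, "ty": 2.57, "tz": 0, "ax": 0, "ay": 0, "az": 0, "claw": 4.5},
    {"tx": -2.25, "ty": 2.57, "tz": 0, "ax": 0, "ay": 0, "az": 0, "claw": 4.5},
    {"tx": -2.25, "ty": 2.57, "tz": 0, "ax": 0, "ay": 0, "az": 0, "claw": 4.5},
    {"tx": 0, "ty": 0, "tz": 0, "ax": 0, "ay": 0, "az": 0, "claw": 4.5},
    {"tx": 0, "ty": 0, "tz": 0, "ax": 0, "ay": 0, "az": 0, "claw": 4.5}
  ]
}}

```text
time_s: 24.2
tcp_pos: [0.5957, 0.0925, 0.1386]
ee_rot: [[-0.975, -0.222, -0.001], [-0.222, 0.975, -0.0], [0.001, -0.0, -1.0]]
wrist_force: [0.6, 0.5, -0.3]
gripper_width: 0.515
gripper_force: 0.0
```

Call:
{"fn": "drive_tool", "kwargs": {
  "rows": [
    {"tx": 0, "ty": 0, "tz": 0, "ax": 0, "ay": 0, "az": 0, "claw": 4.5},
    {"tx": 0, "ty": 0, "tz": 0, "ax": 0, "ay": 0, "az": 0, "claw": 4.5},
    {"tx": 0, "ty": 0, "tz": 0, "ax": 0, "ay": 0, "az": 0, "claw": 4.5}
  ]
}}

```text
time_s: 24.45
tcp_pos: [0.5948, 0.0898, 0.1394]
ee_rot: [[-0.976, -0.218, -0.0], [-0.218, 0.976, -0.0], [0.0, -0.0, -1.0]]
wrist_force: [-0.2, -0.2, 0.4]
gripper_width: 0.519
gripper_force: 0.0
```

```bash
python3 look.py 2
python3 - <<'E'
from h import *
for n in('top','scene'):
    z=np.load(n+'2.npz');W=cloud(n,z['d'])
    for q in[(.6116,-.2483,.025),(.609,-.150,.03),(.4645,-.15,.03)]:
        m=(np.hypot(W[:,:,0]-q[0],W[:,:,1]-q[1])<.036)&(W[:,:,2]<.1)&(W[:,:,2]>.023);print(n,q,m.sum(),'top z',np.percentile(W[m][:,2],95).round(4))
E
```

```text
top (0.6116, -0.2483, 0.025) 233 top z 0.0591
top (0.609, -0.15, 0.03) 350 top z 0.0704
top (0.4645, -0.15, 0.03) 498 top z 0.0757
scene (0.6116, -0.2483, 0.025) 206 top z 0.0581
scene (0.609, -0.15, 0.03) 435 top z 0.0677
scene (0.4645, -0.15, 0.03) 405 top z 0.0733
```

View pics/look2.png

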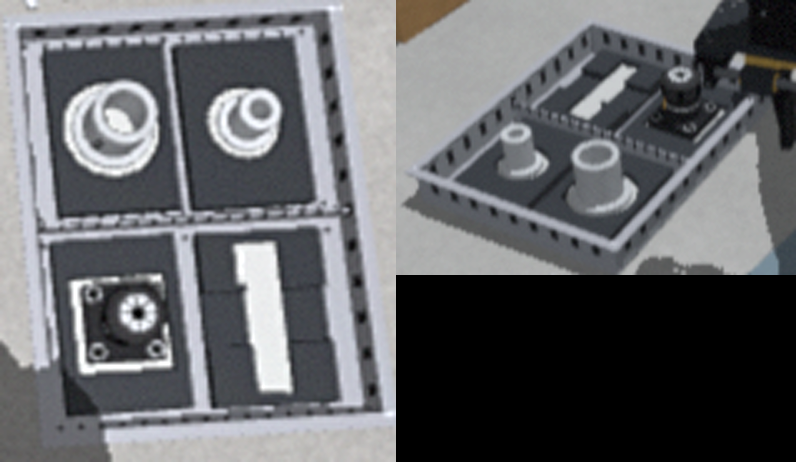

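The picture shows the large sleeve (110,130), small sleeve (245,120) and square holder (125,320) all seated within their recesses, with top heights matching. Next is the turning tool.

Call:
{"fn": "drive_tool", "kwargs": {
  "rows": [
    {"tx": 0, "ty": 0.1, "tz": 2.0, "ax": 0, "ay": 0, "az": 0, "claw": 4.5},
    {"tx": 0, "ty": 0.1, "tz": 3.5, "ax": 0, "ay": 0, "az": 0, "claw": 4.5},
    {"tx": 0, "ty": 0, "tz": 3.5, "ax": 0, "ay": 0, "az": 0, "claw": 4.5},
    {"tx": 0, "ty": 0, "tz": 2, "ax": 0, "ay": 0, "az": 0, "claw": 4.5},
    {"tx": 0, "ty": 0, "tz": 1, "ax": 0, "ay": 0, "az": 0, "claw": 4.5},
    {"tx": 0, "ty": 0, "tz": 0.7, "ax": 0, "ay": 0, "az": 0, "claw": 4.5},
    {"tx": 0, "ty": 0, "tz": 0.3, "ax": 0, "ay": 0, "az": 0, "claw": 4.5},
    {"tx": 0, "ty": 0, "tz": 0, "ax": 0, "ay": 0, "az": 0, "claw": 4.5},
    {"tx": 0, "ty": 0, "tz": 0, "ax": 0, "ay": 0, "az": 0, "claw": 4.5},
    {"tx": 0, "ty": 0, "tz": 0, "ax": 0, "ay": 0, "az": 0, "claw": 4.5}
  ]
}}

```text
time_s: 25.38
tcp_pos: [0.5959, 0.0933, 0.0106]
ee_rot: [[-0.976, -0.219, 0.003], [-0.219, 0.976, 0.001], [-0.003, 0.0, -1.0]]
wrist_force: [-0.1, -0.2, -0.1]
gripper_width: 0.519
gripper_force: 0.0
```

Call:
{"fn": "drive_tool", "kwargs": {
  "rows": [
    {"tx": 0, "ty": -0.1, "tz": 0.25, "ax": 0, "ay": 0, "az": 0, "claw": 4},
    {"tx": 0, "ty": 0, "tz": 0, "ax": 0, "ay": 0, "az": 0, "claw": 3},
    {"tx": 0, "ty": 0, "tz": 0, "ax": 0, "ay": 0, "az": 0, "claw": 2},
    {"tx": 0, "ty": 0, "tz": 0, "ax": 0, "ay": 0, "az": 0, "claw": 1},
    {"tx": 0, "ty": 0, "tz": 0, "ax": 0, "ay": 0, "az": 0, "claw": 1},
    {"tx": 0, "ty": 0, "tz": 0, "ax": 0, "ay": 0, "az": 0, "claw": 1},
    {"tx": 0, "ty": 0, "tz": 0, "ax": 0, "ay": 0, "az": 0, "claw": 1},
    {"tx": 0, "ty": 0, "tz": 0, "ax": 0, "ay": 0, "az": 0, "claw": 1},
    {"tx": 0, "ty": 0, "tz": 0, "ax": 0, "ay": 0, "az": 0, "claw": 1},
    {"tx": 0, "ty": 0, "tz": 0, "ax": 0, "ay": 0, "az": 0, "claw": 1}
  ]
}}

```text
time_s: 26.22
tcp_pos: [0.595, 0.0919, 0.0066]
ee_rot: [[-0.976, -0.219, -0.0], [-0.219, 0.976, 0.0], [0.0, 0.0, -1.0]]
wrist_force: [0.0, -0.4, 0.4]
gripper_width: 0.116
gripper_force: 0.0
```

Call:
{"fn": "drive_tool", "kwargs": {
  "rows": [
    {"tx": 0, "ty": 0, "tz": 0, "ax": 0, "ay": 0, "az": 0, "claw": 1},
    {"tx": 0, "ty": 0, "tz": 0, "ax": 0, "ay": 0, "az": 0, "claw": 1},
    {"tx": 0, "ty": 0, "tz": 0, "ax": 0, "ay": 0, "az": 0, "claw": 1},
    {"tx": 0, "ty": 0, "tz": 0, "ax": 0, "ay": 0, "az": 0, "claw": 1}
  ]
}}

```text
time_s: 26.55
tcp_pos: [0.5951, 0.0919, 0.0067]
ee_rot: [[-0.976, -0.219, 0.0], [-0.219, 0.976, 0.0], [-0.0, 0.0, -1.0]]
wrist_force: [0.6, 1.1, 0.1]
gripper_width: 0.117
gripper_force: 0.0
```

Run:
```python
from h import *
for n,(u0,u1,v0,v1) in dict(top=(270,360,150,240),scene=(270,400,190,290)).items():
    p,d=capture(n);np.savez(n+'3.npz',p=p,d=d)
    q=cv2.resize(p[v0:v1,u0:u1],(400,400),interpolation=2);globals()[n]=q
cv2.imwrite('pics/l3.png',cv2.convertScaleAbs(np.hstack([top,scene]),alpha=1.5)[:,:,::-1])
```

```text
(no output)
```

View pics/l3.png

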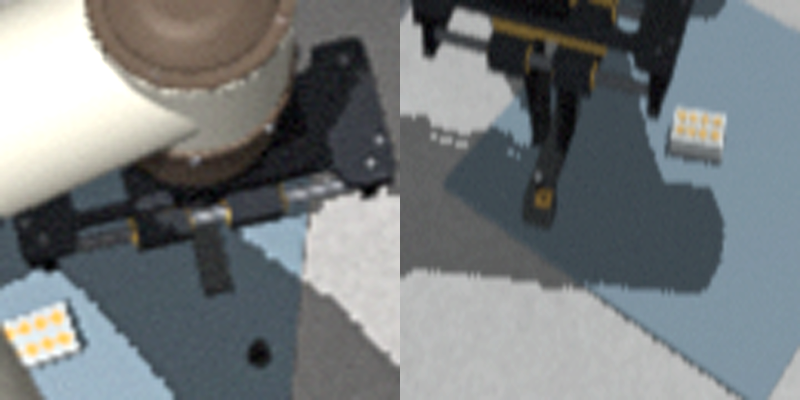

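The top view shows the shank end below the gripper at (212,265). In the scene view the fingers straddle the shank at (555,120). I'll close further to see whether anything is between the pads.

Call:
{"fn": "drive_tool", "kwargs": {
  "rows": [
    {"tx": 0, "ty": 0, "tz": 0, "ax": 0, "ay": 0, "az": 0, "claw": 0.5},
    {"tx": 0, "ty": 0, "tz": 0, "ax": 0, "ay": 0, "az": 0, "claw": 0.2},
    {"tx": 0, "ty": 0, "tz": 0, "ax": 0, "ay": 0, "az": 0, "claw": 0.2},
    {"tx": 0, "ty": 0, "tz": 0, "ax": 0, "ay": 0, "az": 0, "claw": 0.2},
    {"tx": 0, "ty": 0, "tz": 0, "ax": 0, "ay": 0, "az": 0, "claw": 0.2}
  ]
}}

```text
time_s: 27.07
tcp_pos: [0.5951, 0.092, 0.0067]
ee_rot: [[-0.976, -0.219, 0.0], [-0.219, 0.976, 0.0], [-0.0, 0.0, -1.0]]
wrist_force: [-0.5, -0.5, 0.3]
gripper_width: 0.025
gripper_force: 0.0
```

Call:
{"fn": "drive_tool", "kwargs": {
  "rows": [
    {"tx": 0, "ty": 0, "tz": 0, "ax": 0, "ay": 0, "az": 0, "claw": 1},
    {"tx": 0, "ty": 0, "tz": -2, "ax": 0, "ay": 0, "az": 0, "claw": 2},
    {"tx": 0, "ty": 0, "tz": -3, "ax": 0, "ay": 0, "az": 0, "claw": 4.5},
    {"tx": 0, "ty": 0, "tz": -3, "ax": 0, "ay": 0, "az": 0, "claw": 4.5},
    {"tx": 0, "ty": -3, "tz": -2, "ax": 0, "ay": 0, "az": 0, "claw": 4.5},
    {"tx": 0, "ty": -3.5, "tz": 0, "ax": 0, "ay": 0, "az": 0, "claw": 4.5},
    {"tx": 0, "ty": -3.5, "tz": 0, "ax": 0, "ay": 0, "az": 0, "claw": 4.5},
    {"tx": 0, "ty": -3.5, "tz": 0, "ax": 0, "ay": 0, "az": 0, "claw": 4.5},
    {"tx": 0, "ty": -3.5, "tz": 0, "ax": 0, "ay": 0, "az": 0, "claw": 4.5},
    {"tx": 0, "ty": -3, "tz": 0, "ax": 0, "ay": 0, "az": 0, "claw": 4.5}
  ]
}}

```text
time_s: 27.9
tcp_pos: [0.639, -0.1053, 0.1068]
ee_rot: [[-0.976, -0.218, 0.0], [-0.218, 0.976, -0.0], [-0.0, -0.0, -1.0]]
wrist_force: [0.9, 0.9, 0.4]
gripper_width: 0.511
gripper_force: 0.0
```

```bash
cat > l4.py <<'E'
import sys
from h import *
tag=sys.argv[1]
for n,(u0,u1,v0,v1) in dict(top=(210,350,150,290),scene=(270,450,170,290)).items():
    p,d=capture(n);np.savez(n+tag+'.npz',p=p,d=d)
    q=cv2.resize(p[v0:v1,u0:u1],(400,400),interpolation=2);globals()[n]=q
cv2.imwrite(f'pics/l{tag}.png',cv2.convertScaleAbs(np.hstack([top,scene]),alpha=1.5)[:,:,::-1])
E
python3 l4.py 4;  sed "s/'0.npz'/'4.npz'/; s/MODELS.items():/((q,MODELS[q]) for q in ('turning_tool',)):/" m.py >m4.py; python3 m4.py
```

```text
top turning_tool [0.5958 0.0925 0.1954] 1-IoU 0.176 268 306
scene turning_tool [0.5952 0.0917 0.2154] 1-IoU 0.079 283 301
```

View pics/l4.png

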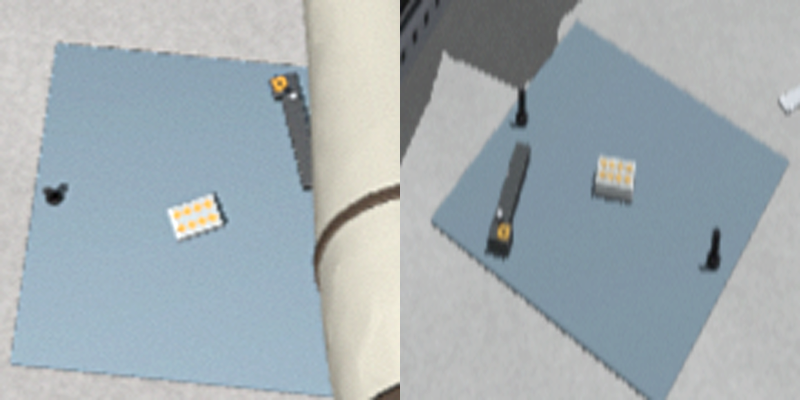

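Run:
```python
from h import *
z=np.load('scene3.npz');W=cloud('scene',z['d']);
a=.222;R=np.array([[np.cos(a),np.sin(a)],[-np.sin(a),np.cos(a)]])
L=(W[:,:,:2]-[.595,.092])@R.T
m=(abs(L[:,:,0])<.06)&(abs(L[:,:,1])<.05)&(z['d']>0)&(W[:,:,2]>.009)&(W[:,:,2]<.09)
q=np.c_[L[m],W[m][:,2]]*1000
for z0 in range(8,90,4):
    s=q[(q[:,2]>=z0)&(q[:,2]<z0+4)]
    if len(s):print(z0,len(s),'x',s[:,0].min().round(),s[:,0].max().round(),'y',s[:,1].min().round(),s[:,1].max().round())
v0,v1,u0,u1=200,245,285,345
p=z['p'][v0:v1,u0:u1]
g=cv2.resize(p,None,fx=9,fy=9,interpolation=cv2.INTER_CUBIC);cv2.imwrite('pics/f3.png',cv2.convertScaleAbs(g,alpha=3,beta=10)[:,:,::-1])
```

```text
8 18 x -48.0 53.0 y -6.0 44.0
12 22 x -46.0 53.0 y -9.0 13.0
16 80 x -49.0 53.0 y -9.0 14.0
20 86 x -42.0 52.0 y -8.0 13.0
24 2 x 40.0 50.0 y -0.0 10.0
28 12 x -7.0 12.0 y -11.0 15.0
32 16 x -7.0 13.0 y -12.0 15.0
36 12 x -5.0 12.0 y -12.0 15.0
40 20 x -5.0 13.0 y -12.0 16.0
44 13 x -5.0 13.0 y -9.0 15.0
48 13 x -5.0 11.0 y -12.0 15.0
52 17 x -5.0 12.0 y -13.0 16.0
56 15 x -8.0 14.0 y -13.0 15.0
60 15 x -3.0 13.0 y -17.0 18.0
64 18 x -3.0 13.0 y -16.0 17.0
68 17 x -6.0 14.0 y -16.0 19.0
72 19 x -6.0 13.0 y -18.0 20.0
76 16 x 1.0 14.0 y -16.0 20.0
80 4 x 5.0 12.0 y -11.0 -4.0
84 8 x -4.0 14.0 y -14.0 -8.0
```

View pics/f3.png

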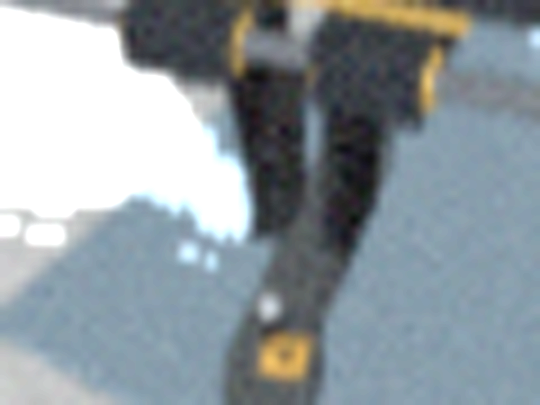

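The fingers' ends measure about z = 26 mm while the reported TCP is 6.7 mm, so the true tips sit about 19 mm above the reported point. They closed over the top of the tool without touching it, and it has not moved. I'll go back and descend lower, watching the force.

Call:
{"fn": "drive_tool", "kwargs": {
  "rows": [
    {"tx": 0, "ty": 2, "tz": 0, "ax": 0, "ay": 0, "az": 0, "claw": 4.5},
    {"tx": 0, "ty": 3, "tz": 0, "ax": 0, "ay": 0, "az": 0, "claw": 4.5},
    {"tx": 0, "ty": 3.5, "tz": 0, "ax": 0, "ay": 0, "az": 0, "claw": 4.5},
    {"tx": 0, "ty": 3.5, "tz": 0, "ax": 0, "ay": 0, "az": 0, "claw": 4.5},
    {"tx": 0, "ty": 3.5, "tz": 0, "ax": 0, "ay": 0, "az": 0, "claw": 4.5},
    {"tx": 0, "ty": 3, "tz": 0, "ax": 0, "ay": 0, "az": 0, "claw": 4.5},
    {"tx": 0, "ty": 1.5, "tz": 0, "ax": 0, "ay": 0, "az": 0, "claw": 4.5},
    {"tx": 0, "ty": 0, "tz": 0, "ax": 0, "ay": 0, "az": 0, "claw": 4.5},
    {"tx": 0, "ty": 0, "tz": 0, "ax": 0, "ay": 0, "az": 0, "claw": 4.5},
    {"tx": 0, "ty": 0, "tz": 0, "ax": 0, "ay": 0, "az": 0, "claw": 4.5}
  ]
}}

```text
time_s: 28.83
tcp_pos: [0.5949, 0.0919, 0.1066]
ee_rot: [[-0.976, -0.219, -0.0], [-0.219, 0.976, -0.0], [0.0, -0.0, -1.0]]
wrist_force: [0.2, -0.4, -0.3]
gripper_width: 0.516
gripper_force: 0.0
```

Call:
{"fn": "drive_tool", "kwargs": {
  "rows": [
    {"tx": 0, "ty": 0, "tz": 2.5, "ax": 0, "ay": 0, "az": 0, "claw": 4.5},
    {"tx": 0, "ty": 0, "tz": 3, "ax": 0, "ay": 0, "az": 0, "claw": 4.5},
    {"tx": 0, "ty": 0, "tz": 2, "ax": 0, "ay": 0, "az": 0, "claw": 4.5},
    {"tx": 0, "ty": 0, "tz": 1.2, "ax": 0, "ay": 0, "az": 0, "claw": 4.5},
    {"tx": 0, "ty": 0, "tz": 0.6, "ax": 0, "ay": 0, "az": 0, "claw": 4.5},
    {"tx": 0, "ty": 0, "tz": 0, "ax": 0, "ay": 0, "az": 0, "claw": 4.5},
    {"tx": 0, "ty": 0, "tz": 0, "ax": 0, "ay": 0, "az": 0, "claw": 4.5},
    {"tx": 0, "ty": 0, "tz": 0, "ax": 0, "ay": 0, "az": 0, "claw": 4.5}
  ]
}}

```text
time_s: 29.5
tcp_pos: [0.5961, 0.0919, 0.0148]
ee_rot: [[-0.976, -0.219, 0.002], [-0.219, 0.976, 0.001], [-0.002, 0.0, -1.0]]
wrist_force: [0.2, 0.2, 0.5]
gripper_width: 0.515
gripper_force: 0.0
```

Call:
{"fn": "drive_tool", "kwargs": {
  "rows": [
    {"tx": 0, "ty": 0, "tz": 0.5, "ax": 0, "ay": 0, "az": 0, "claw": 4.5},
    {"tx": 0, "ty": 0, "tz": 0.5, "ax": 0, "ay": 0, "az": 0, "claw": 4.5},
    {"tx": 0, "ty": 0, "tz": 0.4, "ax": 0, "ay": 0, "az": 0, "claw": 4.5},
    {"tx": 0, "ty": 0, "tz": 0.3, "ax": 0, "ay": 0, "az": 0, "claw": 4.5},
    {"tx": 0, "ty": 0, "tz": 0, "ax": 0, "ay": 0, "az": 0, "claw": 4.5},
    {"tx": 0, "ty": 0, "tz": 0, "ax": 0, "ay": 0, "az": 0, "claw": 4.5}
  ]
}}

```text
time_s: 30.0
tcp_pos: [0.5949, 0.0919, -0.0037]
ee_rot: [[-0.976, -0.219, -0.001], [-0.219, 0.976, -0.0], [0.001, -0.0, -1.0]]
wrist_force: [0.4, 0.2, 1.1]
gripper_width: 0.515
gripper_force: 0.0
```

Call:
{"fn": "drive_tool", "kwargs": {
  "rows": [
    {"tx": 0, "ty": 0, "tz": 0.2, "ax": 0, "ay": 0, "az": 0, "claw": 4.5},
    {"tx": 0, "ty": 0, "tz": 0.1, "ax": 0, "ay": 0, "az": 0, "claw": 4.5},
    {"tx": 0, "ty": 0, "tz": 0.1, "ax": 0, "ay": 0, "az": 0, "claw": 4.5},
    {"tx": 0, "ty": 0, "tz": 0, "ax": 0, "ay": 0, "az": 0, "claw": 4.5},
    {"tx": 0, "ty": 0, "tz": 0, "ax": 0, "ay": 0, "az": 0, "claw": 4.5}
  ]
}}

```text
time_s: 30.42
tcp_pos: [0.5951, 0.0919, -0.0074]
ee_rot: [[-0.976, -0.219, -0.0], [-0.219, 0.976, -0.0], [0.0, -0.0, -1.0]]
wrist_force: [-0.9, 0.5, -0.1]
gripper_width: 0.52
gripper_force: 0.0
```

Call:
{"fn": "drive_tool", "kwargs": {
  "rows": [
    {"tx": 0, "ty": 0, "tz": 0.1, "ax": 0, "ay": 0, "az": 0, "claw": 4},
    {"tx": 0, "ty": 0, "tz": 0.1, "ax": 0, "ay": 0, "az": 0, "claw": 3.5},
    {"tx": 0, "ty": 0, "tz": 0.1, "ax": 0, "ay": 0, "az": 0, "claw": 3},
    {"tx": 0, "ty": 0, "tz": 0, "ax": 0, "ay": 0, "az": 0, "claw": 2.5},
    {"tx": 0, "ty": 0, "tz": 0, "ax": 0, "ay": 0, "az": 0, "claw": 2},
    {"tx": 0, "ty": 0, "tz": 0, "ax": 0, "ay": 0, "az": 0, "claw": 1.5},
    {"tx": 0, "ty": 0, "tz": 0, "ax": 0, "ay": 0, "az": 0, "claw": 1},
    {"tx": 0, "ty": 0, "tz": 0, "ax": 0, "ay": 0, "az": 0, "claw": 1},
    {"tx": 0, "ty": 0, "tz": 0, "ax": 0, "ay": 0, "az": 0, "claw": 1},
    {"tx": 0, "ty": 0, "tz": 0, "ax": 0, "ay": 0, "az": 0, "claw": 1}
  ]
}}

```text
time_s: 31.25
tcp_pos: [0.5951, 0.0919, -0.0103]
ee_rot: [[-0.976, -0.219, 0.0], [-0.219, 0.976, -0.0], [-0.0, -0.0, -1.0]]
wrist_force: [0.6, -0.8, -0.3]
gripper_width: 0.177
gripper_force: 30.0
```

Call:
{"fn": "drive_tool", "kwargs": {
  "rows": [
    {"tx": 0, "ty": 0, "tz": 0, "ax": 0, "ay": 0, "az": 0, "claw": 1},
    {"tx": 0, "ty": 0, "tz": 0, "ax": 0, "ay": 0, "az": 0, "claw": 1},
    {"tx": 0, "ty": 0, "tz": 0, "ax": 0, "ay": 0, "az": 0, "claw": 1},
    {"tx": 0, "ty": 0, "tz": 0, "ax": 0, "ay": 0, "az": 0, "claw": 1}
  ]
}}

```text
time_s: 31.58
tcp_pos: [0.595, 0.0919, -0.0103]
ee_rot: [[-0.976, -0.219, -0.0], [-0.219, 0.976, -0.0], [0.0, -0.0, -1.0]]
wrist_force: [0.4, -1.4, 1.5]
gripper_width: 0.179
gripper_force: 30.0
```

Call:
{"fn": "drive_tool", "kwargs": {
  "rows": [
    {"tx": 0, "ty": 0, "tz": -0.5, "ax": 0, "ay": 0, "az": 0, "claw": 1},
    {"tx": 0, "ty": 0, "tz": -1.5, "ax": 0, "ay": 0, "az": 0, "claw": 1},
    {"tx": 0, "ty": 0, "tz": -2.5, "ax": 0, "ay": 0, "az": 0, "claw": 1},
    {"tx": 0, "ty": 0, "tz": -3, "ax": 0, "ay": 0, "az": 0, "claw": 1},
    {"tx": 0, "ty": 0, "tz": -2.5, "ax": 0, "ay": 0, "az": 0.03, "claw": 1},
    {"tx": 0, "ty": 0, "tz": -1.5, "ax": 0, "ay": 0, "az": 0.05, "claw": 1},
    {"tx": 0, "ty": 0, "tz": 0, "ax": 0, "ay": 0, "az": 0.06, "claw": 1},
    {"tx": 0, "ty": 0, "tz": 0, "ax": 0, "ay": 0, "az": 0.04, "claw": 1},
    {"tx": 0, "ty": 0, "tz": 0, "ax": 0, "ay": 0, "az": 0, "claw": 1},
    {"tx": 0, "ty": 0, "tz": 0, "ax": 0, "ay": 0, "az": 0, "claw": 1}
  ]
}}

```text
time_s: 32.42
tcp_pos: [0.5945, 0.0919, 0.1044]
ee_rot: [[-0.999, -0.042, -0.001], [-0.042, 0.999, 0.0], [0.001, 0.0, -1.0]]
wrist_force: [0.5, -0.6, -2.1]
gripper_width: 0.183
gripper_force: 30.0
```

Call:
{"fn": "drive_tool", "kwargs": {
  "rows": [
    {"tx": 0.6, "ty": -1.4, "tz": 0, "ax": 0, "ay": 0, "az": 0, "claw": 1},
    {"tx": 1.2, "ty": -2.9, "tz": 0, "ax": 0, "ay": 0, "az": 0, "claw": 1},
    {"tx": 1.4, "ty": -3.4, "tz": 0, "ax": 0, "ay": 0, "az": 0, "claw": 1},
    {"tx": 1.4, "ty": -3.4, "tz": 0, "ax": 0, "ay": 0, "az": 0, "claw": 1},
    {"tx": 1.4, "ty": -3.4, "tz": 0, "ax": 0, "ay": 0, "az": 0, "claw": 1},
    {"tx": 1.4, "ty": -3.4, "tz": 0, "ax": 0, "ay": 0, "az": 0, "claw": 1},
    {"tx": 1.4, "ty": -3.4, "tz": 0, "ax": 0, "ay": 0, "az": 0, "claw": 1},
    {"tx": 1.4, "ty": -3.4, "tz": 0, "ax": 0, "ay": 0, "az": 0, "claw": 1},
    {"tx": 1.4, "ty": -3.4, "tz": 0, "ax": 0, "ay": 0, "az": 0, "claw": 1},
    {"tx": 1.4, "ty": -3.4, "tz": 0, "ax": 0, "ay": 0, "az": 0, "claw": 1}
  ]
}}

```text
time_s: 33.25
tcp_pos: [0.4762, -0.2299, 0.1045]
ee_rot: [[-0.999, -0.042, -0.001], [-0.042, 0.999, 0.0], [0.001, 0.0, -1.0]]
wrist_force: [1.0, -0.8, -1.6]
gripper_width: 0.178
gripper_force: 30.0
```

Call:
{"fn": "drive_tool", "kwargs": {
  "rows": [
    {"tx": 1.1, "ty": -2.4, "tz": 0, "ax": 0, "ay": 0, "az": 0, "claw": 1},
    {"tx": 0, "ty": 0, "tz": 0, "ax": 0, "ay": 0, "az": 0, "claw": 1},
    {"tx": 0, "ty": 0, "tz": 0, "ax": 0, "ay": 0, "az": 0, "claw": 1},
    {"tx": 0, "ty": 0, "tz": 0, "ax": 0, "ay": 0, "az": 0, "claw": 1},
    {"tx": 0, "ty": 0, "tz": 0, "ax": 0, "ay": 0, "az": 0, "claw": 1}
  ]
}}

```text
time_s: 33.67
tcp_pos: [0.468, -0.252, 0.1046]
ee_rot: [[-0.999, -0.042, -0.0], [-0.042, 0.999, 0.0], [0.0, 0.0, -1.0]]
wrist_force: [0.1, -0.4, -1.5]
gripper_width: 0.179
gripper_force: 30.0
```

Call:
{"fn": "drive_tool", "kwargs": {
  "rows": [
    {"tx": 0.1, "ty": -0.1, "tz": 1.5, "ax": 0, "ay": 0, "az": 0, "claw": 1},
    {"tx": 0, "ty": -0.12, "tz": 3, "ax": 0, "ay": 0, "az": 0, "claw": 1},
    {"tx": 0, "ty": 0, "tz": 2.7, "ax": 0, "ay": 0, "az": 0, "claw": 1},
    {"tx": 0, "ty": 0, "tz": 1.2, "ax": 0, "ay": 0, "az": 0, "claw": 1},
    {"tx": 0, "ty": 0, "tz": 0.5, "ax": 0, "ay": 0, "az": 0, "claw": 1},
    {"tx": 0, "ty": 0, "tz": 0.3, "ax": 0, "ay": 0, "az": 0, "claw": 1},
    {"tx": 0, "ty": 0, "tz": 0, "ax": 0, "ay": 0, "az": 0, "claw": 1},
    {"tx": 0, "ty": 0, "tz": 0, "ax": 0, "ay": 0, "az": 0, "claw": 1},
    {"tx": 0, "ty": 0, "tz": 0, "ax": 0, "ay": 0, "az": 0, "claw": 1}
  ]
}}

```text
time_s: 34.42
tcp_pos: [0.4682, -0.2548, 0.0138]
ee_rot: [[-0.999, -0.041, 0.002], [-0.041, 0.999, -0.001], [-0.002, -0.001, -1.0]]
wrist_force: [0.5, 0.0, -2.0]
gripper_width: 0.177
gripper_force: 30.0
```

Call:
{"fn": "drive_tool", "kwargs": {
  "rows": [
    {"tx": 0, "ty": 0, "tz": 0.2, "ax": 0, "ay": 0, "az": 0, "claw": 1},
    {"tx": 0, "ty": 0, "tz": 0, "ax": 0, "ay": 0, "az": 0, "claw": 1},
    {"tx": 0, "ty": 0, "tz": 0, "ax": 0, "ay": 0, "az": 0, "claw": 1},
    {"tx": 0, "ty": 0, "tz": 0, "ax": 0, "ay": 0, "az": 0, "claw": 1}
  ]
}}

```text
time_s: 34.75
tcp_pos: [0.4671, -0.2548, 0.0109]
ee_rot: [[-0.999, -0.041, 0.0], [-0.041, 0.999, -0.0], [-0.0, -0.0, -1.0]]
wrist_force: [-0.4, -0.7, -1.4]
gripper_width: 0.182
gripper_force: 30.0
```

Call:
{"fn": "drive_tool", "kwargs": {
  "rows": [
    {"tx": 0, "ty": 0, "tz": 0.3, "ax": 0, "ay": 0, "az": 0, "claw": 1},
    {"tx": 0, "ty": 0, "tz": 0.3, "ax": 0, "ay": 0, "az": 0, "claw": 1},
    {"tx": 0, "ty": 0, "tz": 0.2, "ax": 0, "ay": 0, "az": 0, "claw": 1},
    {"tx": 0, "ty": 0, "tz": 0.2, "ax": 0, "ay": 0, "az": 0, "claw": 1},
    {"tx": 0, "ty": 0, "tz": 0, "ax": 0, "ay": 0, "az": 0, "claw": 1},
    {"tx": 0, "ty": 0, "tz": 0, "ax": 0, "ay": 0, "az": 0, "claw": 1},
    {"tx": 0, "ty": 0, "tz": 0, "ax": 0, "ay": 0, "az": 0, "claw": 1}
  ]
}}

```text
time_s: 35.33
tcp_pos: [0.4672, -0.2548, 0.0006]
ee_rot: [[-0.999, -0.041, 0.0], [-0.041, 0.999, -0.0], [-0.0, -0.0, -1.0]]
wrist_force: [-0.1, -0.2, -1.8]
gripper_width: 0.181
gripper_force: 30.0
```

Call:
{"fn": "drive_tool", "kwargs": {
  "rows": [
    {"tx": 0, "ty": 0, "tz": 0.1, "ax": 0, "ay": 0, "az": 0, "claw": 1},
    {"tx": 0, "ty": 0, "tz": 0.1, "ax": 0, "ay": 0, "az": 0, "claw": 1},
    {"tx": 0, "ty": 0, "tz": 0.05, "ax": 0, "ay": 0, "az": 0, "claw": 1},
    {"tx": 0, "ty": 0, "tz": 0, "ax": 0, "ay": 0, "az": 0, "claw": 1},
    {"tx": 0, "ty": 0, "tz": 0, "ax": 0, "ay": 0, "az": 0, "claw": 1}
  ]
}}

```text
time_s: 35.75
tcp_pos: [0.4671, -0.2548, -0.0019]
ee_rot: [[-0.999, -0.041, -0.0], [-0.041, 0.999, 0.0], [0.0, 0.0, -1.0]]
wrist_force: [0.0, 0.8, -1.7]
gripper_width: 0.177
gripper_force: 30.0
```

Call:
{"fn": "drive_tool", "kwargs": {
  "rows": [
    {"tx": 0, "ty": 0, "tz": 0.05, "ax": 0, "ay": 0, "az": 0, "claw": 1},
    {"tx": 0, "ty": 0, "tz": 0.04, "ax": 0, "ay": 0, "az": 0, "claw": 1},
    {"tx": 0, "ty": 0, "tz": 0, "ax": 0, "ay": 0, "az": 0, "claw": 1},
    {"tx": 0, "ty": 0, "tz": 0, "ax": 0, "ay": 0, "az": 0, "claw": 1}
  ]
}}

```text
time_s: 36.08
tcp_pos: [0.4672, -0.2548, -0.0024]
ee_rot: [[-0.999, -0.041, 0.0], [-0.041, 0.999, -0.0], [-0.0, -0.0, -1.0]]
wrist_force: [-1.1, 0.5, 2.4]
gripper_width: 0.181
gripper_force: 30.0
```

Call:
{"fn": "drive_tool", "kwargs": {
  "rows": [
    {"tx": 0, "ty": 0, "tz": 0, "ax": 0, "ay": 0, "az": 0, "claw": 2.4},
    {"tx": 0, "ty": 0, "tz": 0, "ax": 0, "ay": 0, "az": 0, "claw": 3.2},
    {"tx": 0, "ty": 0, "tz": 0, "ax": 0, "ay": 0, "az": 0, "claw": 3.2},
    {"tx": 0, "ty": 0, "tz": 0, "ax": 0, "ay": 0, "az": 0, "claw": 3.2},
    {"tx": 0, "ty": 0, "tz": -0.5, "ax": 0, "ay": 0, "az": 0, "claw": 3.2},
    {"tx": 0, "ty": 0, "tz": -1.5, "ax": 0, "ay": 0, "az": 0, "claw": 3.2},
    {"tx": 0, "ty": 0, "tz": -3, "ax": 0, "ay": 0, "az": 0, "claw": 3.2},
    {"tx": 0, "ty": 0, "tz": -4, "ax": 0, "ay": 0, "az": 0, "claw": 3.2},
    {"tx": 0, "ty": 0, "tz": -4, "ax": 0, "ay": 0, "az": 0, "claw": 3.2},
    {"tx": 0, "ty": 0, "tz": -2, "ax": 0, "ay": 0, "az": 0, "claw": 3.2}
  ]
}}

```text
time_s: 36.92
tcp_pos: [0.4693, -0.2558, 0.1528]
ee_rot: [[-0.999, -0.042, 0.008], [-0.042, 0.999, -0.003], [-0.008, -0.003, -1.0]]
wrist_force: [1.1, -0.5, 0.3]
gripper_width: 0.364
gripper_force: 0.0
```

Call:
{"fn": "drive_tool", "kwargs": {
  "rows": [
    {"tx": 0, "ty": -2.5, "tz": 0, "ax": 0, "ay": 0, "az": 0, "claw": 3.2},
    {"tx": 0.5, "ty": -3.5, "tz": 0, "ax": 0, "ay": 0, "az": 0, "claw": 3.2},
    {"tx": 0.5, "ty": -3.5, "tz": 0, "ax": 0, "ay": 0, "az": 0, "claw": 3.2},
    {"tx": 0.5, "ty": -3.5, "tz": 0, "ax": 0, "ay": 0, "az": 0, "claw": 3.2},
    {"tx": 0.5, "ty": -3.5, "tz": 0, "ax": 0, "ay": 0, "az": 0, "claw": 3.2},
    {"tx": 0.5, "ty": -3.5, "tz": 0, "ax": 0, "ay": 0, "az": 0, "claw": 3.2},
    {"tx": 0.5, "ty": -2.5, "tz": 0, "ax": 0, "ay": 0, "az": 0, "claw": 3.2},
    {"tx": 0, "ty": 0, "tz": 0, "ax": 0, "ay": 0, "az": 0, "claw": 3.2},
    {"tx": 0, "ty": 0, "tz": 0, "ax": 0, "ay": 0, "az": 0, "claw": 3.2},
    {"tx": 0, "ty": 0, "tz": 0, "ax": 0, "ay": 0, "az": 0, "claw": 3.2}
  ]
}}

```text
time_s: 37.75
tcp_pos: [0.446, -0.4804, 0.1471]
ee_rot: [[-0.999, -0.04, -0.0], [-0.04, 0.999, 0.001], [0.0, 0.001, -1.0]]
wrist_force: [-0.1, -0.1, 0.7]
gripper_width: 0.364
gripper_force: 0.0
```

```bash
python3 look.py 5
python3 - <<'E'
from h import *
z=np.load('top5.npz');W=cloud('top',z['d']);a=.041
L=(W[:,:,:2]-[.467,-.2545])@np.array([[np.cos(a),np.sin(a)],[-np.sin(a),np.cos(a)]]).T
for x in(-40,-20,0,20):
    m=(abs(L[:,:,0]*1e3-x)<8)&(abs(L[:,:,1])<.006)&(z['d']>0);print(x,np.median(W[m][:,2]).round(4))
E
```

```text
-40 0.5854
-20 0.5663
0 0.5353
20 0.0289
```

View pics/look5.png

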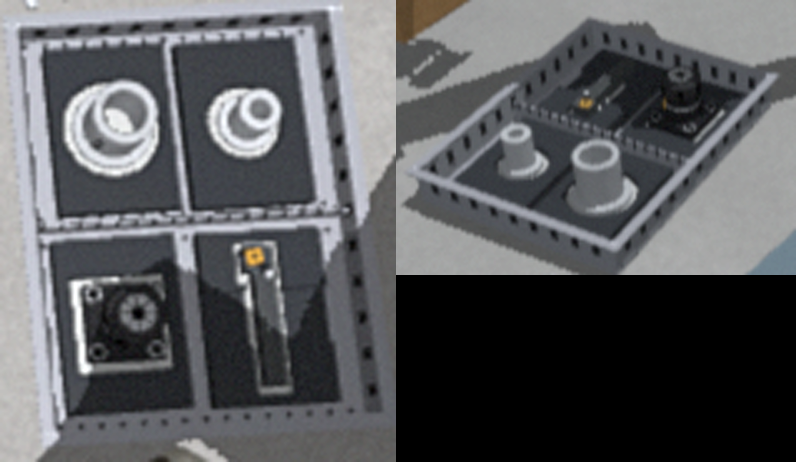

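The picture shows all four tools in their nests. The turning tool lies at (265,320), with its orange head at (255,257) in the wide end and light floor visible all round it.

Run:
```python
from h import *
z=np.load('top5.npz');W=cloud('top',z['d']);a=.041
L=(W[:,:,:2]-[.467,-.2545])@np.array([[np.cos(a),np.sin(a)],[-np.sin(a),np.cos(a)]]).T
for x in(-40,-20,0,20):
    m=(abs(L[:,:,0]*1e3-x)<8)&(abs(L[:,:,1])<.006)&(z['d']>0)&(W[:,:,2]<.08);print(x,np.median(W[m][:,2]).round(4),m.sum())
print(finish_job())
```

```text
-40 0.0283 37
-20 0.0283 35
0 0.0289 33
20 0.0289 34
the job is handed in; nothing more can be done
None
```

All four tools are set down and seated in their matching nests, with the turning tool's head in the widened end; the gripper never touched the insert box, and the job is handed in at about 38 s of the 99 s allowed.

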